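# Take the used filter cartridges out of the bathroom water filter

### The job

Switch the pump off at its isolator, then turn the yellow valve fully to bypass, then pull the red bleed knob up to its stop, hold it there for about a second and let it spring back. With the pump off and the valve at bypass, turn each used cartridge a quarter turn to unlock it, lift it out and put it in the green crate; when all are in the crate, switch the pump back on. Leave the valve at bypass, keep the crate upright, and do not disturb the soap bottle, the tumbler or the jug.

Things in the scene. Friction and masses are not known exactly. Their poses are not given: they have to be found in the camera images.
- isolator (a joint): pump isolator toggle, red-tipped lever on the white box; rad: 0 = ON (leans 0.65 rad from vertical towards the box's -x side, the green bar), 1.3 = OFF (leans 0.65 rad to the box's +x side, the red bar). Over-centre: pushed past upright (0.65) it falls on by itself; needs under 2 N
- isolator_box: fixed white switch box 110 x 80 x 45 mm, origin under its centre; the toggle swings in the box's xz plane
- isolator_pivot (a point): pivot of the toggle, on the box's centre line, 47 mm above the table
- isolator_tip (a point): centre of the toggle's red grip (20 mm thick, 26 mm long), 63 mm from the pivot
- filter_block: fixed filter block 180 (x) x 310 (y) mm, top face 40 mm above the table; origin under its centre. Four cartridge ports at x = +-42.5, y = +-46 mm, each with a blue rim 48 mm square (40 inside) and 8 mm high; the valve stands at (0, -128), the bleed knob at (0, +128) mm
- valve (a joint): yellow bypass valve handle; rad: about 0 = FILTER (bar along the block's x, between two green marks), 1.4 = BYPASS (stop); grows clockwise seen from above; held by friction of 0.06 N m
- valve_grip (a point): centre of the valve's yellow bar 52 x 14 x 26 mm (long axis = point's x, turns with it), 97 mm above the table, 13 mm of bar above and below
- bleed (a joint): sprung bleed knob, m: 0 = in, 0.025 = pulled straight up to its stop; spring 2 N at rest, 7 N at the stop; it goes back by itself
- bleed_grip (a point): centre of the red bleed knob, a disc 26 mm in diameter and 20 mm high, 93 mm above the table when in
- cartridge1: used orange filter cartridge, 140 g, origin under its lug bar. Along its z: black lug bar 34 (x) x 8 (y) x 6 mm, stem 12 mm dia to 16 mm, canister 36 mm dia from 16 to 61 mm, blue wing grip 40 (x) x 14 (y) mm from 61 to 87 mm (top). In a port its origin is 24 mm above the table. None if that port is empty
- cartridge2: used orange filter cartridge, 140 g, origin under its lug bar. Along its z: black lug bar 34 (x) x 8 (y) x 6 mm, stem 12 mm dia to 16 mm, canister 36 mm dia from 16 to 61 mm, blue wing grip 40 (x) x 14 (y) mm from 61 to 87 mm (top). In a port its origin is 24 mm above the table. None if that port is empty
- cartridge3: used orange filter cartridge, 140 g, origin under its lug bar. Along its z: black lug bar 34 (x) x 8 (y) x 6 mm, stem 12 mm dia to 16 mm, canister 36 mm dia from 16 to 61 mm, blue wing grip 40 (x) x 14 (y) mm from 61 to 87 mm (top). In a port its origin is 24 mm above the table. None if that port is empty
- cartridge4: used orange filter cartridge, 140 g, origin under its lug bar. Along its z: black lug bar 34 (x) x 8 (y) x 6 mm, stem 12 mm dia to 16 mm, canister 36 mm dia from 16 to 61 mm, blue wing grip 40 (x) x 14 (y) mm from 61 to 87 mm (top). In a port its origin is 24 mm above the table. None if that port is empty
- cartridge1_mid (a point): middle of the canister, 38.5 mm above the cartridge's origin. The cartridge is LOCKED with its x axis along the block's x (lug under the port's lips); turned 90 degrees either way (within 15) the lug passes the slot and it lifts straight out, clear after 25 mm
- cartridge2_mid (a point): middle of the canister, 38.5 mm above the cartridge's origin. The cartridge is LOCKED with its x axis along the block's x (lug under the port's lips); turned 90 degrees either way (within 15) the lug passes the slot and it lifts straight out, clear after 25 mm
- cartridge3_mid (a point): middle of the canister, 38.5 mm above the cartridge's origin. The cartridge is LOCKED with its x axis along the block's x (lug under the port's lips); turned 90 degrees either way (within 15) the lug passes the slot and it lifts straight out, clear after 25 mm
- cartridge4_mid (a point): middle of the canister, 38.5 mm above the cartridge's origin. The cartridge is LOCKED with its x axis along the block's x (lug under the port's lips); turned 90 degrees either way (within 15) the lug passes the slot and it lifts straight out, clear after 25 mm
- crate: loose green open crate 240 (x) x 180 (y) x 60 mm, walls and floor 5 mm, origin under its centre
- soap: bystander: amber soap bottle, 60 mm dia, 150 mm tall, origin under it
- tumbler: bystander: glass tumbler, 72 mm dia, 90 mm tall, origin under it
- jug: bystander: white plastic jug, 72 mm dia, 110 mm tall, handle at +y, origin under it
Mind the look-alikes: they are no part of the job. Leave any purple look-alike of the isolator_box alone.

How it is judged:
By the outcome, as a careful person would: the job done as asked, in the order asked, and still so for the second after the job is handed in, with the robot touching nothing.
Of cartridge1, cartridge2, cartridge3, cartridge4 only 3 to 4 are there at a start; the rules pass over those that are not, and their reading is None.
At some moment in a run one of crate may be knocked a few centimetres aside while the robot is not near it.
Once in a run the grip may slacken for a moment while it holds something.
It also fails if it takes over 210 s, if anything falls off the work surface, if the arm or the gripper's body presses on something with over 40 N, if the wrist force passes 120 N, or if a joint passes its speed limit or range.

### The arm

A 6-joint arm with a two-finger parallel gripper is mounted at the origin on the work surface. World frame = base frame: x ahead of the robot, y to its left, z up, the work surface at z = 0. Lengths are in m, angles in rad, forces in N, time in s.
With the tool pointing down it reaches from about 0.375 to 0.975 m from the base axis. Payload 3.8 kg.
Tool frame: the origin (TCP) lies at the very end of the fingers, on their centre line; the grasp point (between the pads) lies 19 mm behind it; z points along the fingers, y is the line along which they close (so a half turn about z gives the same grasp; the last joint's range is limited). The gripper opens to 85 mm and grips with 20 to 120 N. Pads are 22 mm wide; open, the fingers measure 114 mm over their backs; the gripper's body (76 mm by 85 mm) begins 54 mm behind the grasp point. The pads swing forward as they close: fully open they stand 13 mm farther back than shut.
Start: joints at [-0.037, 0.264, 1.604, -0, 1.274, -0.037], TCP at [0.675, -0, 0.21] pointing down, gripper open.
Joint ranges: [-2.63, 2.63], [-0.94, 2.18], [0.31, 2.57], [-1.31, 4.45], [0, 2.66], [-2.55, 2.55]. Speed limits (rad/s): [2.57, 2.57, 3.14, 3.14, 3.14, 3.14].

### API

Orientations are given as a rotation vector (axis times angle).
In Python, from workcell import bot, vision gives the robot as it stands. The module is installed in compiled form; this text tells all that it offers.
- The arm moves only by the tool play_rows, never from a script. Its argument "moves" is a list that holds one entry, the list of rows, each a list of 7 numbers: the turn, a rotation vector about the tool's x, y, z as a fraction of full scale, then the shift along the tool's x, y, z as a fraction of full scale, then the finger opening in mm, from 0 to 85.4. In form: [[[ax, ay, az, x, y, z, jaw], ...]]. A call has 1 to 5 rows; each row shifts and turns the commanded pose from where the row before left it, along the tool's axes as they then stand; what a row does not reach is not made up. Full scale, the value 1, is 0.1 m for a shift and 0.5 rad for a turn. A row lasts 1/12 s, in which the tool goes at most 41.7 mm and 7.16 degrees, less where a joint would pass 70% of its speed; a pose out of reach is approached as far as the arm can. A call with a number of a shift or a turn outside -1 to 1 is refused whole. A call with a gripper value outside its range is refused whole. The fingers move at their own pace and stop on an object; "newtons" is the grip in N (left out, the last holds). Time passes only in rows, so rows that do not move let the fingers close. It gives the time, the measured TCP pose, the force, the opening and the grip force at its end, in the units of the state.
- bot.read_state(): the state, without advancing time (a new reading comes with each control period).
- vision.read_camera(name): name is "scene" or "side" or "wrist"; returns a dict with "image" (384x512x3 uint8, red, green, blue), "depth" (384x512 float32, m along the optical axis (not along the pixel's ray), 0 where there is no reading), "K" (3x3 intrinsics, pixels), "R" (3x3) and "t" (3): a world point X has camera coordinates R X + t. Camera axes: x right, y down, z forward; pixel columns grow to the right and rows downward; lengths in m; the calibration is good to about 2 mm. A picture is of the moment at which its call begins.
- bot.finish_job(): hands the job in; it is judged then, once.
The state is a dict: "time": time; "q": joint angles; "joint_vel": joint speeds; "joint_torque": joint torques, N m; "tool_pos": TCP position; "tcp_rot": TCP orientation; "wrist_force": force on the tool from outside, world axes, zero at the start; "torque": the same for the moment, N m; "width": opening from 0.0 (shut) to 1.0 (fully open); "grip_force": force on a finger pad.
Only numpy, scipy, OpenCV 4.12 (cv2) and the standard library are available. Lean on these libraries where they do the work, as an engineer would, in place of code of your own. Each camera call takes 0.05 s, during which the arm holds its last target. There are 200 camera calls.

## Working session

There is one attempt and no reset: what is moved stays moved. The work goes in short steps, Python scripts to look and compute and a tool call to move; the robot and the scene stay as the last step left them, time stands still between calls to the robot, and variables do not carry over. Pictures are saved under pics/ and viewed, at most 14 in all, crops included, and the job is handed in when it is done.

Besides the shell and the picture viewer there is one more tool, called after ">>>" as name(argument=value, ...) on one line, values as JSON. play_rows: Moves the arm, as the interface text tells. Its arguments: {"type":"object","properties":{"moves":{"type":"array","items":{"type":"array","items":{"type":"array","items":{"type":"number"}}}},"newtons":{"type":"number"}},"required":["moves"]}

```bash
mkdir -p pics; cat > h.py <<'E'
import numpy as np, cv2, pickle
from workcell import bot, vision
def snap(n,f):
    c=vision.read_camera(n); pickle.dump(c,open(f'pics/{f}.pkl','wb'))
    cv2.imwrite(f'pics/{f}.png',c['image'][:,:,::-1]); return c
def load(f): return pickle.load(open(f'pics/{f}.pkl','rb'))
def px(c,u,v,z=None):
    K,R,t=c['K'],c['R'],c['t']; r=np.linalg.inv(K)@[u,v,1]
    C=-R.T@t; d=R.T@r
    if z is None: return C+d*c['depth'][int(v),int(u)]
    return C+d*((z-C[2])/d[2])
def proj(c,X):
    p=c['K']@(c['R']@np.array(X)+c['t']); return p[:2]/p[2]
E
python3 - <<'E'
from h import *
for n in('scene','side','wrist'):
    c=snap(n,n+'0'); print(n,-c['R'].T@c['t'])
    cv2.imwrite(f'pics/{n}0b.png',cv2.resize(c['image'][:,:,::-1],(800,600),interpolation=cv2.INTER_CUBIC))
print(bot.read_state())
E
```

```text
scene [1.01074812 0.39070723 0.76932637]
side [-0.03757748 -1.02133002  0.94149875]
wrist [0.67376097 0.08360291 0.37293696]
{'time': 0.15, 'q': array([-3.69046634e-02,  2.64608661e-01,  1.60508122e+00, -4.41595989e-06,
        1.27373674e+00, -3.69419895e-02]), 'joint_vel': array([ 0.00319344, -0.00204854, -0.00378448, -0.00044499, -0.00053085,
        0.00329917]), 'joint_torque': array([-4.44535381e-04, -5.15905774e+01, -3.67958951e+01, -2.06692371e-04,
        8.09489022e-03,  2.50629785e-05]), 'tool_pos': array([6.74371850e-01, 1.66372032e-05, 2.09217545e-01]), 'tcp_rot': array([-2.22044998e+00, -2.22053574e+00,  1.96445923e-03]), 'wrist_force': array([0.14964679, 0.85051992, 0.63931159]), 'torque': array([ 0.02769149,  0.04316911, -0.00772816]), 'grip_force': 0.0, 'width': 0.9980596592820465}
```

View pics/scene0b.png

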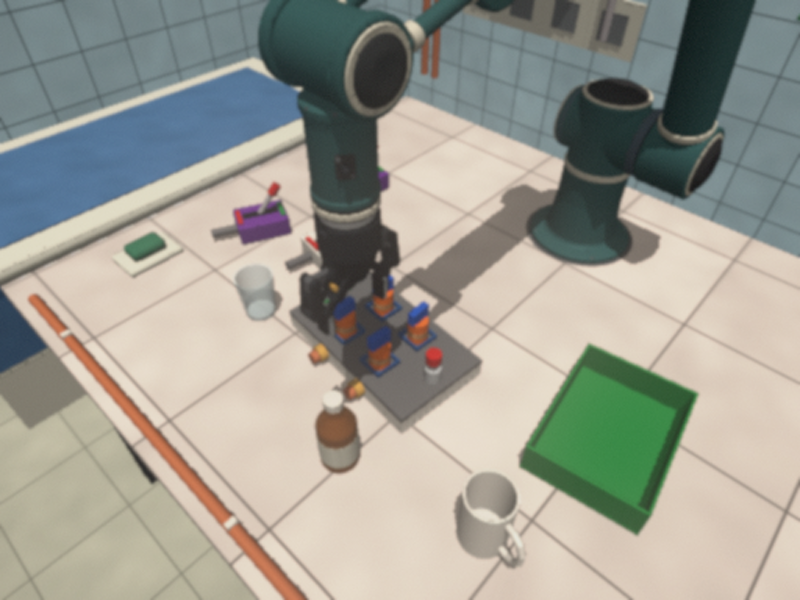

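View pics/side0b.png

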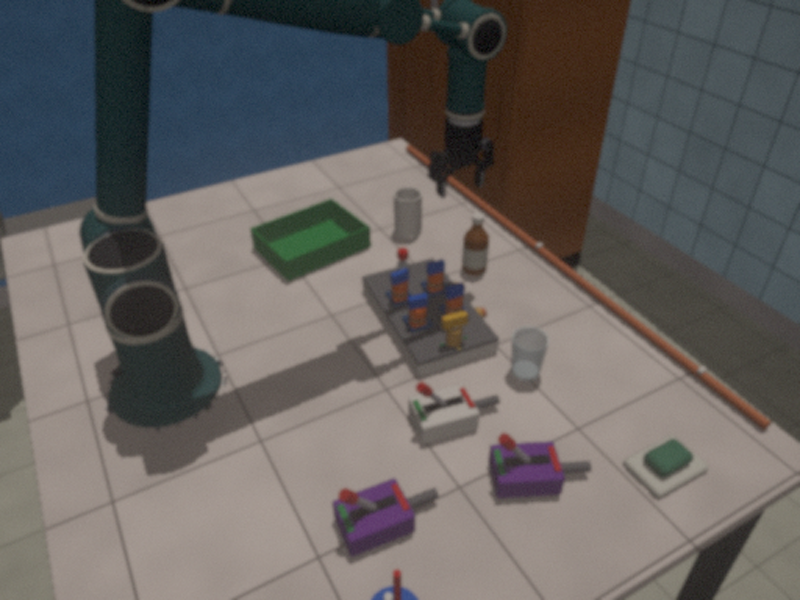

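The side view shows the white isolator box (big px ~445,412) with its lever on green, i.e. ON. The block is at ~430,315 with four cartridges, the yellow valve (455,320) and the red knob (402,255). The crate is at (310,238), with purple decoys nearer the camera. Next I'll measure from the depth clouds.

```bash
cat >> h.py <<'E'
def cloud(c):
    K,R,t=c['K'],c['R'],c['t']; v,u=np.mgrid[:384,:512]; d=c['depth']; m=d>0
    P=np.stack([(u-K[0,2])/K[0,0]*d,(v-K[1,2])/K[1,1]*d,d],-1)[m]
    return (P-t)@R, cv2.cvtColor(c['image'],cv2.COLOR_RGB2HSV)[m].astype(int)
def rect(P):
    (a,b),(w,h),g=cv2.minAreaRect((P[:,:2]*1000).astype(np.float32)); return f'c=({a:.0f},{b:.0f}) {w:.0f}x{h:.0f} ang{g:.1f}'
from scipy.cluster.hierarchy import fcluster,linkage
def clus(P,d=.012,n=8):
    l=fcluster(linkage(P[:,:2],'single'),d,'distance')
    return [P[l==i] for i in set(l) if (l==i).sum()>=n]
E
python3 - <<'E'
from h import *
for n in('scene0','side0'):
    P,H=cloud(load(n)); h,s,v=H.T; x,y,z=P.T
    tbl=(x>.3)&(x<1)&(y>-.55)&(y<.55)
    print(n)
    for nm,m in dict(block=(abs(z-.04)<.005)&(s<70)&(v<130),green=(h>45)&(h<80)&(s>120)&(z>.05)&(z<.07),
      blue=(h>105)&(h<125)&(s>110)&(z>.09)&(z<.118),yel=(h>18)&(h<32)&(s>130)&(z>.08)&(z<.115),
      red=((h<6)|(h>174))&(s>140)&(z>.06)&(z<.13),white=(abs(z-.045)<.005)&(s<60)&(v>130)).items():
        m=m&tbl
        if m.sum()<8: print(nm,'none');continue
        for C in clus(P[m]): print(nm,len(C),rect(C),'z %.3f..%.3f'%(C[:,2].min(),C[:,2].max()))
c=load('side0')['image'][:,:,::-1]
cv2.imwrite('pics/sc.png',cv2.resize(c[140:300,215:345],None,fx=3.75,fy=3.75,interpolation=cv2.INTER_CUBIC)[:600])
E
```

```text
scene0
block 28 c=(458,-511) 49x54 ang59.5 z 0.039..0.045
block 8 c=(733,52) 12x1 ang24.0 z 0.038..0.044
block 13 c=(557,-212) 22x7 ang33.8 z 0.035..0.045
block 3336 c=(548,-76) 305x182 ang84.1 z 0.035..0.045
green 124 c=(557,334) 7x127 ang8.5 z 0.055..0.062
blue 11 c=(490,-113) 8x3 ang43.7 z 0.091..0.111
blue 76 c=(588,-126) 35x10 ang2.2 z 0.092..0.112
blue 99 c=(597,-37) 13x36 ang87.5 z 0.091..0.111
blue 83 c=(513,-28) 35x12 ang0.6 z 0.093..0.112
yel none
red 86 c=(562,48) 23x22 ang76.7 z 0.086..0.103
red 20 c=(448,-494) 9x13 ang73.6 z 0.091..0.109
white 36 c=(623,-339) 11x41 ang58.1 z 0.040..0.050
white 46 c=(654,-296) 17x54 ang48.0 z 0.040..0.050
white 40 c=(472,-359) 81x29 ang56.5 z 0.040..0.047
white 9 c=(423,-519) 8x31 ang2.5 z 0.040..0.045
white 60 c=(668,241) 18x56 ang24.3 z 0.040..0.050
white 63 c=(713,269) 17x58 ang37.7 z 0.040..0.050
white 11 c=(710,314) 11x5 ang72.3 z 0.041..0.050
white 53 c=(763,36) 17x54 ang31.9 z 0.040..0.050
side0
block 34 c=(674,229) 25x65 ang52.8 z 0.035..0.045
block 16 c=(321,294) 4x79 ang7.7 z 0.036..0.045
block 19 c=(356,204) 13x47 ang85.1 z 0.0
[... 369 characters left out ...]
=(733,3) 22x56 ang64.5 z 0.035..0.044
block 1893 c=(547,-81) 318x183 ang84.0 z 0.035..0.045
block 36 c=(635,-33) 60x23 ang54.1 z 0.036..0.043
block 18 c=(657,-297) 7x28 ang45.7 z 0.035..0.045
block 40 c=(619,-334) 21x58 ang43.4 z 0.035..0.045
green none
blue 52 c=(500,-124) 15x39 ang84.2 z 0.100..0.115
blue 32 c=(510,-32) 35x14 ang6.8 z 0.099..0.116
yel 78 c=(532,-209) 17x47 ang81.5 z 0.090..0.113
red 15 c=(558,39) 20x10 ang60.6 z 0.098..0.105
red 18 c=(440,-504) 9x16 ang67.2 z 0.100..0.114
red 18 c=(383,-343) 11x16 ang50.2 z 0.100..0.112
white 57 c=(395,-313) 19x43 ang46.7 z 0.040..0.049
white 291 c=(419,-367) 36x104 ang81.0 z 0.040..0.049
white 108 c=(451,-325) 28x57 ang77.7 z 0.042..0.049
```

View pics/sc.png

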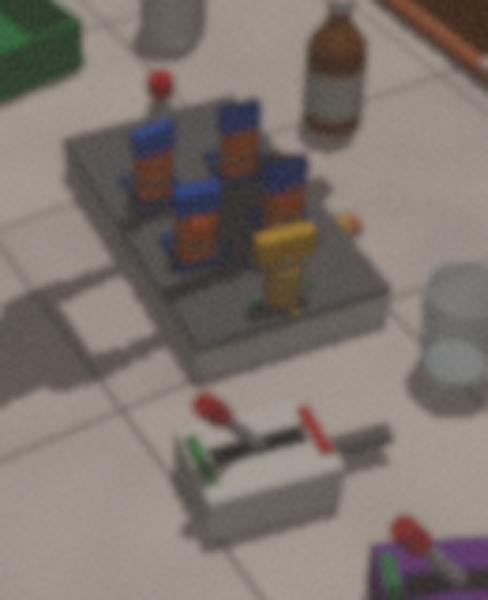

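The crop shows the block top corners, four locked cartridges, and the valve across x. The box's top corners are at roughly (180,437), (305,402), (340,465) and (215,497). Next: box, crate and bystander positions.

```bash
python3 - <<'E'
from h import *
c=load('side0')
q=lambda a,b:(215+a/3.75,140+b/3.75)
for p in [(180,437),(305,402),(340,465),(212,503)]: print(px(c,*q(*p),z=.045).round(3))
print('redbar',px(c,*q(316,430),z=.046).round(3),'green',px(c,*q(202,460),z=.046).round(3),'tip',px(c,*q(210,407),z=.098).round(3))
P,H=cloud(c); h,s,v=H.T; x,y,z=P.T
m=(abs(z-.045)<.006)&(x>.33)&(x<.5)&(y>-.40)&(y<-.25); 
for C in clus(P[m],.008): print(len(C),rect(C))
for n in('scene0','side0'):
    P,H=cloud(load(n)); h,s,v=H.T; x,y,z=P.T
    m=(h>45)&(h<80)&(s>100)&(y>.1)&(x<.8)
    for lo,hi in((.05,.067),(-.01,.012)):
        for C in clus(P[m&(z>lo)&(z<hi)],.03): print(n,'green',lo,len(C),rect(C))
    m=(z>.07)&(z<.16)&(x>.55)&(x<.95)&(y<.35)&(y>-.4)
    for C in clus(P[m],.02,20): print(n,'tall',len(C),rect(C),C[:,2].max().round(3))
c=load('scene0')
cv2.imwrite('pics/cr.png',cv2.resize(c['image'][210:350,320:460,::-1],(560,560),interpolation=cv2.INTER_CUBIC))
E
```

```text
[ 0.379 -0.309  0.045]
[ 0.481 -0.325  0.045]
[ 0.468 -0.392  0.045]
[ 0.367 -0.376  0.045]
redbar [ 0.472 -0.355  0.046] green [ 0.381 -0.338  0.046] tip [ 0.388 -0.337  0.098]
788 c=(422,-346) 82x110 ang81.1
scene0 green 0.05 494 c=(443,307) 240x171 ang7.8
scene0 green -0.01 4839 c=(423,302) 200x171 ang8.0
scene0 tall 943 c=(700,260) 98x71 ang45.3 0.112
scene0 tall 744 c=(748,29) 49x58 ang50.4 0.151
scene0 tall 287 c=(638,-314) 71x70 ang70.7 0.09
scene0 tall 209 c=(586,-123) 26x41 ang87.6 0.112
scene0 tall 118 c=(562,48) 23x25 ang1.6 0.103
scene0 tall 241 c=(596,-32) 39x26 ang1.7 0.112
side0 green 0.05 21 c=(427,213) 155x9 ang8.5
side0 green -0.01 570 c=(448,338) 189x101 ang9.2
side0 tall 288 c=(689,248) 80x67 ang59.9 0.114
side0 tall 292 c=(735,12) 42x59 ang52.3 0.154
side0 tall 277 c=(635,-318) 71x69 ang4.8 0.094
side0 tall 53 c=(561,42) 23x21 ang88.1 0.106
side0 tall 148 c=(593,-46) 27x41 ang87.3 0.113
side0 tall 21 c=(554,-214) 9x10 ang13.3 0.112
side0 tall 156 c=(582,-134) 34x34 ang47.0 0.116
```

View pics/cr.png

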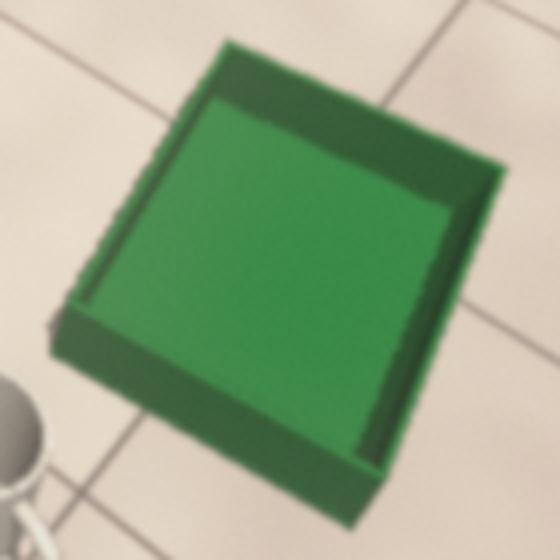

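The crate is at about (0.443, 0.307) with yaw 8°. The isolator pivot is at about (0.422, -0.344) with yaw -9°. The block is at (0.548, -0.077) with yaw -6°. First job: move the closed fingers to the -x side of the toggle.

>>> play_rows(moves=[[[0, 0, 0, -0.276, -0.28, 0, 0], [0, 0, 0, -0.276, -0.28, 0, 0], [0, 0, 0, -0.276, -0.28, 0, 0], [0, 0, 0, -0.276, -0.28, 0, 0]]], newtons=60)

```text
time: 0.48
tool_pos: [0.5615, -0.111, 0.2096]
tcp_rot: [-2.22, -2.222, 0.001]
wrist_force: [0.6, -1.0, 1.1]
width: 0.455
grip_force: 0.0
```

>>> play_rows(moves=[[[0, 0, 0, -0.276, -0.28, 0, 0], [0, 0, 0, -0.276, -0.28, 0, 0], [0, 0, 0, -0.276, -0.28, 0, 0], [0, 0, 0, -0.276, -0.28, 0, 0]]])

```text
time: 0.82
tool_pos: [0.4493, -0.2216, 0.21]
tcp_rot: [-2.221, -2.222, 0.0]
wrist_force: [0.3, -1.2, 0.8]
width: -0.001
grip_force: 0.0
```

>>> play_rows(moves=[[[0, 0, 0, -0.276, -0.28, 0, 0], [0, 0, 0, -0.276, -0.28, 0, 0], [0, 0, 0, -0.276, -0.28, 0, 0], [0, 0, 0, -0.276, -0.28, 0, 0], [0, 0, 0, 0, 0, 0, 0]]])

```text
time: 1.23
tool_pos: [0.3343, -0.3352, 0.2102]
tcp_rot: [-2.228, -2.215, 0.006]
wrist_force: [-0.1, -0.6, -0.7]
width: -0.0
grip_force: 0.0
```

>>> play_rows(moves=[[[0, 0, 0, 0, 0, 0.4, 0], [0, 0, 0, 0, 0, 0.4, 0], [0, 0, 0, 0, 0, 0.4, 0], [0, 0, 0, 0, 0, 0, 0], [0, 0, 0, 0, 0, 0, 0]]])

```text
time: 1.65
tool_pos: [0.3372, -0.3289, 0.0881]
tcp_rot: [-2.217, -2.217, -0.001]
wrist_force: [-0.3, 0.5, 0.3]
width: 0.002
grip_force: 0.0
```

>>> play_rows(moves=[[[0, 0, 0, -0.027, 0.17, 0, 0], [0, 0, 0, -0.027, 0.17, 0, 0], [0, 0, 0, -0.027, 0.17, 0, 0], [0, 0, 0, -0.027, 0.17, 0, 0], [0, 0, 0, -0.027, 0.17, 0, 0]]])

```text
time: 2.07
tool_pos: [0.4274, -0.3465, 0.0945]
tcp_rot: [2.217, 2.218, 0.001]
wrist_force: [-0.1, -0.1, -0.2]
width: 0.001
grip_force: 0.0
```

>>> play_rows(moves=[[[0, 0, 0, 0, 0.03, 0, 0], [0, 0, 0, 0, 0, 0, 0], [0, 0, 0, 0, -0.4, 0, 0], [0, 0, 0, 0, 0, -0.4, 0], [0, 0, 0, 0, 0, -0.4, 0]]])

```text
time: 2.48
tool_pos: [0.3792, -0.3386, 0.1645]
tcp_rot: [-2.211, -2.208, 0.001]
wrist_force: [1.5, -1.2, 1.1]
width: 0.002
grip_force: 0.0
```

```bash
python3 - <<'E'
from h import *
print(bot.read_state()['tool_pos'])
c=snap('side','s1')
cv2.imwrite('pics/s1c.png',cv2.resize(c['image'][140:300,215:345,::-1],None,fx=3.75,fy=3.75,interpolation=cv2.INTER_CUBIC))
E
```

```text
[ 0.37920183 -0.33863403  0.16445435]
```

View pics/s1c.png

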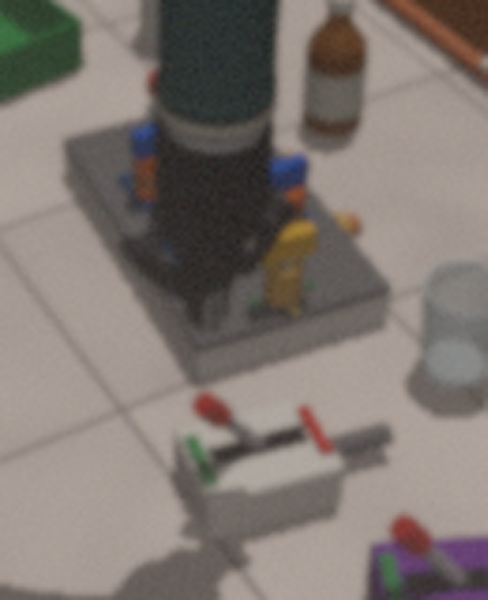

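The lever is still ON: tip at (210,407), beside the green bar. I'll check how the TCP projects in the image.

```bash
python3 - <<'E'
from h import *
c=load('s1'); s=bot.read_state(); T=s['tool_pos']
f=lambda X:((proj(c,X)-[215,140])*3.75).round()
print('tcp',f(T)); print('predicted tip on',f([.3845,-.338,.097]),'off',f([.4595,-.350,.097]),'pivot',f([.422,-.344,.047]))
w=snap('wrist','w1'); R=cv2.Rodrigues(s['tcp_rot'])[0]
print(R.round(3), (proj(w,T)).round(), proj(w,[.3845,-.338,.097]).round())
cv2.imwrite('pics/w1b.png',cv2.resize(w['image'][:,:,::-1],(800,600),interpolation=cv2.INTER_CUBIC))
E
```

```text
tcp [217. 335.]
predicted tip on [207. 411.] off [303. 384.] pivot [253. 444.]
[[ 0.001  1.     0.004]
 [ 1.    -0.001 -0.005]
 [-0.005  0.004 -1.   ]] [253. 234.] [249. 180.]
```

View pics/w1b.png

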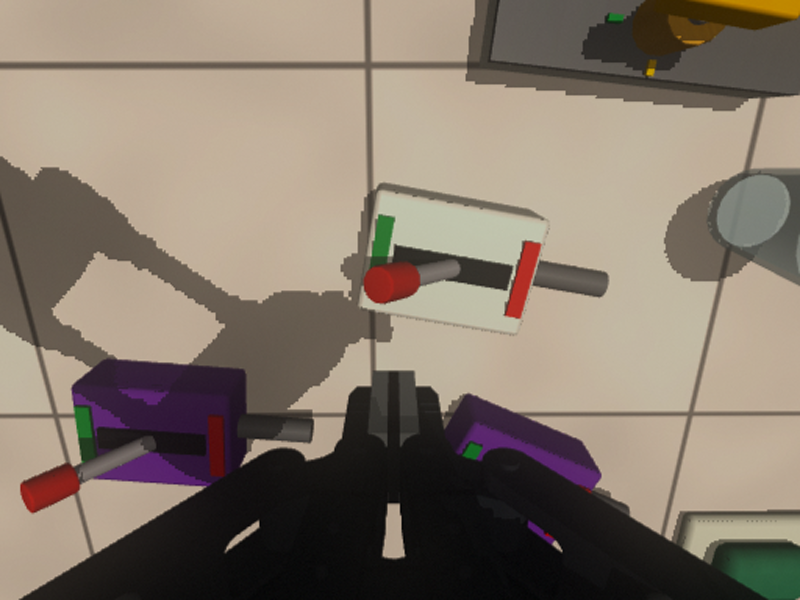

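The wrist view agrees with my geometry, with the tip at (392,283). The toggle probably bounced back after the quick push, so I'll repeat it slowly and look before retracting.

>>> play_rows(moves=[[[0, 0, 0, 0.04, -0.21, 0, 0], [0, 0, 0, 0.04, -0.21, 0, 0], [0, 0, 0, 0, 0, 0.38, 0], [0, 0, 0, 0, 0, 0.38, 0], [0, 0, 0, 0, 0, 0, 0]]])

```text
time: 3.0
tool_pos: [0.3406, -0.3327, 0.0892]
tcp_rot: [-2.215, -2.213, -0.0]
wrist_force: [-1.8, 0.5, -1.1]
width: 0.001
grip_force: 0.0
```

>>> play_rows(moves=[[[0, 0, 0, -0.01, 0.06, 0, 0], [0, 0, 0, -0.01, 0.06, 0, 0], [0, 0, 0, -0.01, 0.06, 0, 0], [0, 0, 0, -0.01, 0.06, 0, 0], [0, 0, 0, -0.01, 0.06, 0, 0]]])

```text
time: 3.42
tool_pos: [0.3772, -0.343, 0.0963]
tcp_rot: [2.218, 2.219, 0.0]
wrist_force: [-0.6, -0.6, -0.1]
width: -0.003
grip_force: 0.0
```

>>> play_rows(moves=[[[0, 0, 0, -0.01, 0.06, 0, 0], [0, 0, 0, -0.01, 0.06, 0, 0], [0, 0, 0, -0.01, 0.06, 0, 0], [0, 0, 0, -0.01, 0.06, 0, 0], [0, 0, 0, -0.01, 0.06, 0, 0]]])

```text
time: 3.83
tool_pos: [0.4056, -0.3467, 0.0941]
tcp_rot: [-2.221, -2.221, 0.0]
wrist_force: [0.0, -0.4, -0.6]
width: 0.002
grip_force: 0.0
```

>>> play_rows(moves=[[[0, 0, 0, -0.01, 0.06, 0, 0], [0, 0, 0, -0.01, 0.06, 0, 0], [0, 0, 0, -0.01, 0.06, 0, 0], [0, 0, 0, -0.01, 0.06, 0, 0], [0, 0, 0, 0, 0, 0, 0]]])

```text
time: 4.25
tool_pos: [0.4303, -0.3511, 0.0944]
tcp_rot: [2.22, 2.221, 0.0]
wrist_force: [0.1, -0.2, -0.9]
width: 0.0
grip_force: 0.0
```

```bash
python3 - <<'E'
from h import *
print(bot.read_state()['tool_pos'])
c=snap('side','s2');w=snap('wrist','w2')
a=cv2.resize(c['image'][220:300,245:345,::-1],(500,400),interpolation=cv2.INTER_CUBIC)
b=cv2.resize(w['image'][80:320,150:340,::-1],(300,400))
cv2.imwrite('pics/s2c.png',np.hstack([a,b]))
E
```

```text
[ 0.43028006 -0.3510562   0.09443074]
```

View pics/s2c.png

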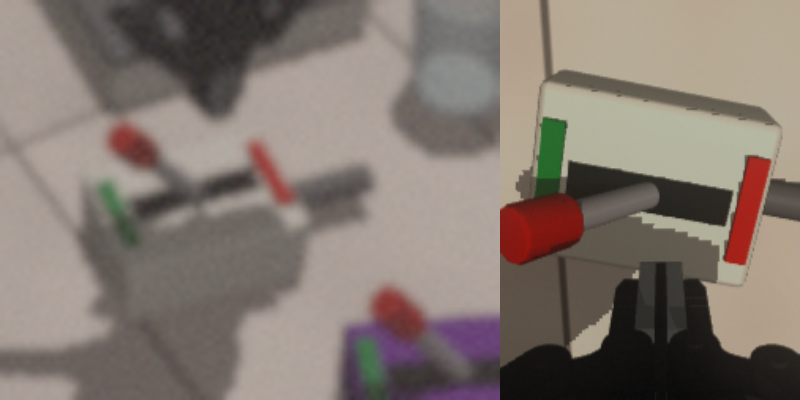

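```bash
python3 - <<'E'
from h import *
s=bot.read_state();T=s['tool_pos'];print(T,s['q'])
for f,uv in(('s2',(288,242)),('w2',(251,239))):
    c=load(f); print(f,proj(c,T).round(),'seen',uv,'depth pts',px(c,*uv).round(3), -c['R'].T@c['t'])
print(proj(load('s2'),[.43,-.345,.047]), proj(load('s2'),[.43,-.345,.15]))
E
```

```text
[ 0.42913001 -0.35066137  0.09417585] [-7.29992174e-01  1.39271586e-01  1.97909411e+00 -1.09372036e-04
  1.02361449e+00 -7.30300297e-01]
s2 [287. 247.] seen (288, 242) depth pts [ 0.425 -0.362  0.127] [-0.03757748 -1.02133002  0.94149875]
w2 [252. 234.] seen (251, 239) depth pts [ 0.429 -0.339  0.123] [ 0.42868312 -0.2672401   0.25816258]
[285.05196114 257.59830405] [286.46910533 231.25748752]
```

```bash
python3 - <<'E'
from h import *
for f in('w1','w2','s2'):
    P,H=cloud(load(f)); h,s,v=H.T; x,y,z=P.T; b=(x>.3)&(x<.55)&(y>-.42)&(y<-.25)
    for nm,m in dict(red=((h<6)|(h>174))&(s>140)&(z>.055),lever=(s<60)&(z>.055)&(z<.09),white=(abs(z-.045)<.004),dark=(z>.09)&(v<90)&(s<120)).items():
        m=m&b
        if m.sum()<8: continue
        for C in clus(P[m],.008): print(f,nm,len(C),rect(C),C.min(0).round(3),C.max(0).round(3))
E
```

```text
w1 red 740 c=(386,-337) 19x29 ang84.6 [ 0.371 -0.347  0.091] [ 0.4   -0.327  0.114]
w1 lever 284 c=(411,-342) 11x27 ang78.7 [ 0.399 -0.348  0.055] [ 0.425 -0.334  0.086]
w1 white 7165 c=(423,-344) 80x110 ang79.7 [ 0.364 -0.391  0.041] [ 0.483 -0.296  0.049]
w1 dark 32523 c=(385,-342) 121x32 ang0.1 [ 0.325 -0.358  0.095] [ 0.446 -0.326  0.289]
w2 red 1795 c=(386,-337) 20x30 ang84.4 [ 0.371 -0.347  0.087] [ 0.4   -0.326  0.193]
w2 lever 779 c=(410,-342) 12x30 ang79.8 [ 0.396 -0.348  0.055] [ 0.425 -0.334  0.089]
w2 white 12645 c=(423,-344) 79x110 ang79.8 [ 0.368 -0.391  0.041] [ 0.484 -0.296  0.049]
w2 dark 32404 c=(429,-347) 31x120 ang89.2 [ 0.369 -0.363  0.092] [ 0.489 -0.332  0.205]
s2 red 12 c=(381,-340) 11x8 ang59.0 [ 0.376 -0.345  0.104] [ 0.385 -0.333  0.112]
s2 lever 42 c=(402,-345) 10x41 ang88.5 [ 0.382 -0.35   0.057] [ 0.422 -0.341  0.089]
s2 white 698 c=(423,-347) 82x110 ang79.2 [ 0.365 -0.395  0.041] [ 0.481 -0.297  0.049]
s2 dark 4823 c=(399,-328) 129x176 ang44.0 [ 0.3   -0.42   0.127] [ 0.499 -0.25   0.591]
s2 dark 235 c=(318,-263) 57x40 ang48.0 [ 0.3   -0.295  0.578] [ 0.351 -0.25   0.617]
```

The finger ended up on the far side of the lever, so it slipped past. I'll align the tool with the box (yaw -10°), go lower, and watch each step.

>>> play_rows(moves=[[[0, 0, 0, 0, 0, -0.4, 0], [0, 0, 0, 0, 0, -0.3, 0], [0, 0, 0.175, 0.05, -0.3, 0, 0], [0, 0, 0.175, 0.05, -0.3, 0, 0], [0, 0, 0, 0, -0.32, 0, 0]]])

```text
time: 4.77
tool_pos: [0.3375, -0.3324, 0.1652]
tcp_rot: [2.409, 2.015, 0.0]
wrist_force: [-1.1, -0.7, 0.1]
width: 0.001
grip_force: 0.0
```

>>> play_rows(moves=[[[0, 0, 0, 0, 0, 0, 0], [0, 0, 0, 0, 0, 0, 0], [0, 0, 0, 0, 0, 0, 0]]])

```text
time: 5.02
tool_pos: [0.3383, -0.3328, 0.1646]
tcp_rot: [2.407, 2.017, 0.001]
wrist_force: [1.0, -0.3, -0.6]
width: -0.001
grip_force: 0.0
```

```bash
cat >> h.py <<'E'
def rel(goal,yaw=None):
    s=bot.read_state();R=cv2.Rodrigues(s['tcp_rot'])[0]
    print('pos',s['tool_pos'].round(4),'yawY(deg)',np.degrees(np.arctan2(R[1,1],R[0,1])).round(1),'F',s['wrist_force'].round(1),'w',round(s['width']*85.4,1),'grip',s['grip_force'],'q',s['q'].round(2),'t',round(s['time'],1))
    print('shift/0.1 in tool axes',(R.T@(np.array(goal)-s['tool_pos'])*10).round(3))
E
python3 - <<'E'
from h import *
rel([.337,-.3285,.083])
E
```

```text
pos [ 0.3383 -0.3328  0.1646] yawY(deg) -10.1 F [ 1.  -0.3 -0.6] w -0.0 grip 0.0 q [-0.83 -0.09  2.07  0.    1.16 -0.65] t 5.0
shift/0.1 in tool axes [ 0.041 -0.021  0.816]
```

>>> play_rows(moves=[[[0, 0, 0, 0.04, -0.02, 0.4, 0], [0, 0, 0, 0, 0, 0.4, 0], [0, 0, 0, 0, 0, 0, 0], [0, 0, 0, 0, 0, 0, 0]]])

```text
time: 5.35
tool_pos: [0.3358, -0.3265, 0.0823]
tcp_rot: [-2.402, -2.016, 0.0]
wrist_force: [-0.2, 0.2, 0.8]
width: 0.001
grip_force: 0.0
```

>>> play_rows(moves=[[[0, 0, 0, 0, 0.08, 0, 0], [0, 0, 0, 0, 0.08, 0, 0], [0, 0, 0, 0, 0.08, 0, 0], [0, 0, 0, 0, 0.08, 0, 0], [0, 0, 0, 0, 0, 0, 0]]])

```text
time: 5.77
tool_pos: [0.3712, -0.3354, 0.0861]
tcp_rot: [2.403, 2.017, 0.001]
wrist_force: [-0.3, -0.1, -0.6]
width: 0.002
grip_force: 0.0
```

>>> play_rows(moves=[[[0, 0, 0, 0, 0.08, 0, 0], [0, 0, 0, 0, 0.08, 0, 0], [0, 0, 0, 0, 0.08, 0, 0], [0, 0, 0, 0, 0, 0, 0]]])

```text
time: 6.1
tool_pos: [0.3885, -0.3385, 0.0936]
tcp_rot: [-2.4, -2.016, 0.01]
wrist_force: [-29.3, 18.2, 67.6]
width: 0.005
grip_force: 37.3
```

```bash
python3 - <<'E'
from h import *
rel([.423,-.344,.083])
c=snap('side','s3');w=snap('wrist','w3')
a=cv2.resize(c['image'][220:300,245:345,::-1],(500,400),interpolation=cv2.INTER_CUBIC)
b=cv2.resize(w['image'][80:320,150:340,::-1],(300,400))
cv2.imwrite('pics/s3c.png',np.hstack([a,b]))
E
```

```text
pos [ 0.3885 -0.3385  0.0936] yawY(deg) -9.9 F [-29.3  18.2  67.6] w 0.4 grip 37.34843663871288 q [-0.76  0.07  2.05 -0.01  1.02 -0.58] t 6.1
shift/0.1 in tool axes [0.005 0.35  0.103]
```

View pics/s3c.png

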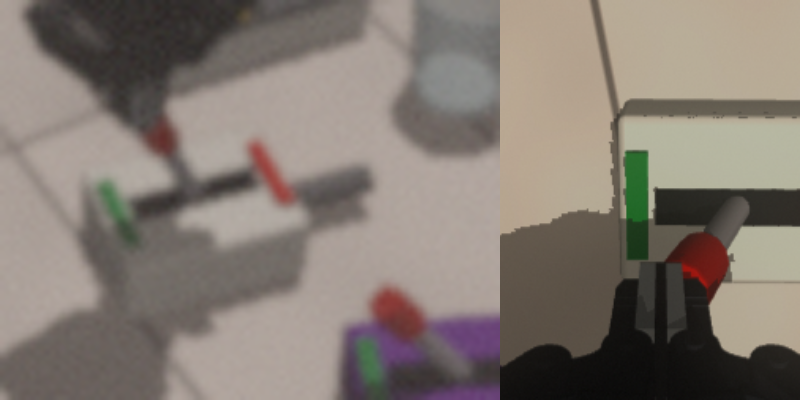

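The finger is pressing on top of the lever with 67 N, so I'll lift at once and then measure where the fingertip really ends.

>>> play_rows(moves=[[[0, 0, 0, 0, -0.1, -0.3, 0], [0, 0, 0, 0, -0.2, -0.4, 0], [0, 0, 0, 0, -0.2, 0, 0], [0, 0, 0, 0, 0, 0, 0], [0, 0, 0, 0, 0, 0, 0]]])

```text
time: 6.62
tool_pos: [0.3439, -0.3296, 0.1521]
tcp_rot: [2.407, 2.016, 0.001]
wrist_force: [-0.3, -0.5, 0.0]
width: -0.003
grip_force: 0.0
```

```bash
python3 - <<'E'
from h import *
rel([.337,-.3285,.068])
T=bot.read_state()['tool_pos']
for n in('wrist','side'):
    P,H=cloud(snap(n,'e_'+n)); d=P-T; m=(np.hypot(d[:,0],d[:,1])<.03)&(abs(d[:,2])<.06)
    q=P[m]-T; print(n,m.sum(),'z-T quantiles',np.quantile(q[:,2],[0,.01,.05,.1,.3,.5]).round(3)); l=q[q[:,2]<np.quantile(q[:,2],.05)]; print(l.mean(0).round(3))
E
```

```text
pos [ 0.3439 -0.3296  0.1521] yawY(deg) -10.1 F [-0.3 -0.5  0. ] w -0.3 grip 0.0 q [-0.82 -0.07  2.08  0.    1.13 -0.64] t 6.6
shift/0.1 in tool axes [-0.001 -0.071  0.841]
wrist 2560 z-T quantiles [-0.051 -0.048  0.028  0.03   0.039  0.046]
[0.009 0.006 0.003]
side 112 z-T quantiles [-0.051 -0.04   0.024  0.028  0.034  0.042]
[ 0.007 -0.008 -0.001]
```

The closed fingertip shows about 20 mm above the stated TCP, so I'll go lower (TCP z 0.06, still clear of the box top at 0.045).

>>> play_rows(moves=[[[0, 0, 0, 0, -0.07, 0.4, 0], [0, 0, 0, 0, 0, 0.4, 0], [0, 0, 0, 0, 0, 0.12, 0], [0, 0, 0, 0, 0, 0, 0]]])

```text
time: 7.05
tool_pos: [0.3341, -0.3243, 0.0538]
tcp_rot: [-2.398, -2.012, 0.001]
wrist_force: [-0.2, -0.2, 0.1]
width: 0.002
grip_force: 0.0
```

>>> play_rows(moves=[[[0, 0, 0, 0, 0.08, 0, 0], [0, 0, 0, 0, 0.08, 0, 0], [0, 0, 0, 0, 0.08, 0, 0], [0, 0, 0, 0, 0.08, 0, 0], [0, 0, 0, 0, 0, 0, 0]]])

```text
time: 7.47
tool_pos: [0.3718, -0.3356, 0.0613]
tcp_rot: [2.403, 2.017, 0.001]
wrist_force: [-0.9, 0.9, 0.1]
width: -0.001
grip_force: 0.1
```

>>> play_rows(moves=[[[0, 0, 0, 0, 0.08, 0, 0], [0, 0, 0, 0, 0.08, 0, 0], [0, 0, 0, 0, 0, 0, 0]]])

```text
time: 7.72
tool_pos: [0.3866, -0.3373, 0.0607]
tcp_rot: [2.405, 2.017, 0.002]
wrist_force: [-0.9, 1.8, 2.5]
width: -0.003
grip_force: 2.3
```

```bash
cat >> h.py <<'E'
def lever():
    P,H=cloud(snap('wrist','lv')); h,s,v=H.T; x,y,z=P.T
    m=((h<6)|(h>174))&(s>140)&(z>.06)&(z<.13)&(x>.36)&(x<.49)&(y>-.38)&(y<-.31)
    print('lever red',m.sum(),P[m].mean(0).round(3) if m.sum() else None)
E
python3 - <<'E'
from h import *
rel([.423,-.344,.06]);lever()
E
```

```text
pos [ 0.3866 -0.3373  0.0607] yawY(deg) -10.0 F [-0.9  1.8  2.5] w -0.2 grip 2.26671083830297 q [-0.77  0.1   2.09  0.    0.95 -0.59] t 7.7
shift/0.1 in tool axes [-0.002  0.37   0.008]
lever red 1389 [ 0.411 -0.334  0.112]
```

>>> play_rows(moves=[[[0, 0, 0, 0, 0.08, 0, 0], [0, 0, 0, 0, 0.08, 0, 0], [0, 0, 0, 0, 0.08, 0, 0], [0, 0, 0, 0, 0, 0, 0], [0, 0, 0, 0, 0, 0, 0]]])

```text
time: 8.18
tool_pos: [0.4082, -0.3408, 0.0594]
tcp_rot: [2.407, 2.019, -0.0]
wrist_force: [-0.4, 0.5, 0.2]
width: 0.0
grip_force: 0.0
```

```bash
python3 - <<'E'
from h import *
rel([.423,-.344,.06]);lever()
E
```

```text
pos [ 0.4082 -0.3408  0.0594] yawY(deg) -10.0 F [-0.4  0.5  0.2] w 0.0 grip 0.0 q [-0.74  0.14  2.05 -0.    0.95 -0.57] t 8.2
shift/0.1 in tool axes [-0.006  0.151 -0.006]
lever red 2749 [ 0.459 -0.347  0.104]
```

The toggle is OFF (tip at x=0.459). Now I'll lift, move above the valve, turn the tool and open the jaw.

>>> play_rows(moves=[[[0, 0, 0, 0, 0, -0.35, 0], [0, 0, 0, 0, 0, -0.35, 0], [0, 0, 0, 0, 0, -0.35, 0], [0, 0, 0, 0, 0, -0.25, 50]]])

```text
time: 8.57
tool_pos: [0.4079, -0.3412, 0.1918]
tcp_rot: [2.406, 2.017, 0.0]
wrist_force: [0.4, -0.7, 1.0]
width: 0.128
grip_force: 0.0
```

>>> play_rows(moves=[[[0, 0, 0, 0.31, 0.2, 0, 50], [0, 0, 0, 0.31, 0.2, 0, 50], [0, 0, 0, 0.31, 0.2, 0, 50], [0, 0, 0, 0.31, 0.2, 0, 50], [0, 0, 0, 0.31, 0.2, 0, 50]]])

```text
time: 8.98
tool_pos: [0.5333, -0.2043, 0.1887]
tcp_rot: [-2.407, -2.017, 0.001]
wrist_force: [0.8, -0.3, 0.6]
width: 0.585
grip_force: 0.0
```

>>> play_rows(moves=[[[0, 0, -0.234, 0, 0, 0, 50], [0, 0, -0.234, 0, 0, 0, 50], [0, 0, -0.234, 0, 0, 0, 50], [0, 0, -0.234, 0, 0, 0, 50], [0, 0, -0.234, 0, 0, 0, 50]]])

```text
time: 9.4
tool_pos: [0.5325, -0.2053, 0.1883]
tcp_rot: [-1.714, -2.63, 0.001]
wrist_force: [0.2, -0.4, 1.0]
width: 0.583
grip_force: 0.0
```

>>> play_rows(moves=[[[0, 0, -0.234, 0, 0, 0, 50], [0, 0, -0.234, 0, 0, 0, 50], [0, 0, -0.234, 0, 0, 0, 50], [0, 0, -0.234, 0, 0, 0, 50], [0, 0, -0.234, 0, 0, 0, 50]]])

```text
time: 9.82
tool_pos: [0.5323, -0.2055, 0.1884]
tcp_rot: [-0.883, -3.013, -0.0]
wrist_force: [-0.6, -0.2, -0.4]
width: 0.585
grip_force: 0.0
```

>>> play_rows(moves=[[[0, 0, -0.234, 0, 0, 0, 50], [0, 0, -0.234, 0, 0, 0, 50], [0, 0, -0.234, 0, 0, 0, 50], [0, 0, -0.234, 0, 0, 0, 50], [0, 0, 0, 0, 0, 0, 50]]])

```text
time: 10.23
tool_pos: [0.5324, -0.2055, 0.1884]
tcp_rot: [-0.165, -3.135, -0.001]
wrist_force: [-0.0, -0.0, 0.2]
width: 0.587
grip_force: 0.0
```

```bash
python3 - <<'E'
from h import *
rel([.5346,-.205,.078])
T=bot.read_state()['tool_pos']
w=snap('wrist','w4')
P,H=cloud(w); h,s,v=H.T; x,y,z=P.T
m=(h>18)&(h<32)&(s>130)&(z>.085)&(z<.115)&(x<.62)
for C in clus(P[m]): print('yel',len(C),rect(C),C[:,2].max())
m=(abs(z-.04)<.004)&(s<70)&(v<130)
for C in clus(P[m],.008,400): print('blk',len(C),rect(C))
m=(h>105)&(h<125)&(s>110)&(z>.1)&(z<.118)
for C in clus(P[m]): print('blue',len(C),rect(C))
d=P-T; m=(np.hypot(d[:,0],d[:,1])<.05)&(d[:,2]<.06)&(d[:,2]>-.04)
print(np.quantile(d[m][:,2],[0,.01,.05,.1,.3]))
cv2.imwrite('pics/w4b.png',cv2.resize(w['image'][:,:,::-1],(800,600)))
E
```

```text
pos [ 0.5324 -0.2055  0.1884] yawY(deg) 84.0 F [-0.  -0.   0.2] w 50.1 grip 0.0 q [-0.41  0.08  1.85 -0.    1.21 -1.88] t 10.2
shift/0.1 in tool axes [-0.024  0.007  1.104]
yel 1068 c=(533,-207) 14x52 ang81.2 0.11262521864453699
blk 560 c=(429,-309) 10x109 ang79.2
blk 33397 c=(546,-80) 311x180 ang84.3
blue 1315 c=(509,-31) 40x15 ang1.2
blue 790 c=(592,-40) 15x40 ang84.0
blue 721 c=(583,-131) 14x40 ang89.8
blue 1075 c=(499,-122) 14x40 ang79.4
[0.02388432 0.02554889 0.02908139 0.03178325 0.03941084]
```

View pics/w4b.png

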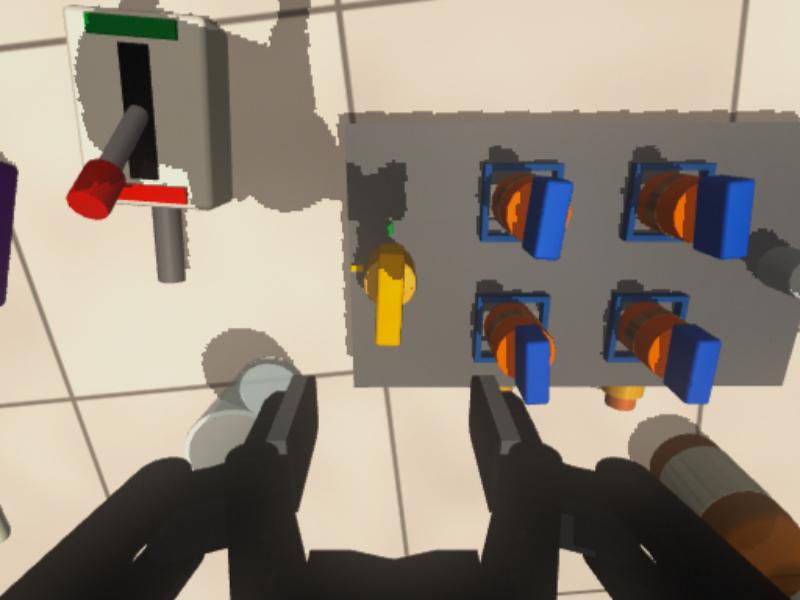

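The toggle reads OFF, its lever by the red bar at (90,190). The valve bar is at (390,295), and all four cartridge wings are sharp. Next: descend on the valve and grip.

>>> play_rows(moves=[[[0, 0, 0.1, 0, -0.015, 0.35, 50], [0, 0, 0, 0, 0, 0.35, 50], [0, 0, 0, 0, 0, 0.35, 50], [0, 0, 0, 0, 0, 0.23, 50], [0, 0, 0, 0, 0, 0, 50]]])

```text
time: 10.7
tool_pos: [0.5276, -0.2049, 0.0549]
tcp_rot: [-0.252, -3.12, -0.006]
wrist_force: [-0.9, 1.7, -0.8]
width: 0.581
grip_force: 0.0
```

>>> play_rows(moves=[[[0, 0, 0, 0, 0, 0, 0], [0, 0, 0, 0, 0, 0, 0], [0, 0, 0, 0, 0, 0, 0], [0, 0, 0, 0, 0, 0, 0], [0, 0, 0, 0, 0, 0, 0]]], newtons=50)

```text
time: 11.12
tool_pos: [0.5353, -0.208, 0.0642]
tcp_rot: [0.248, 3.127, -0.003]
wrist_force: [0.8, 0.3, 5.3]
width: 0.151
grip_force: 50.6
```

```bash
python3 - <<'E'
from h import *
rel([.533,-.207,.06])
c=snap('scene','c5');w=snap('side','s5')
b=cv2.resize(w['image'][150:270,220:340,::-1],(500,500),interpolation=cv2.INTER_CUBIC)
cv2.imwrite('pics/s5c.png',b)
E
```

```text
pos [ 0.5353 -0.208   0.0642] yawY(deg) 80.9 F [0.8 0.3 5.3] w 12.9 grip 50.55450618267059 q [-0.41  0.21  1.96 -0.    0.97 -1.83] t 11.1
shift/0.1 in tool axes [0.025 0.006 0.042]
```

View pics/s5c.png

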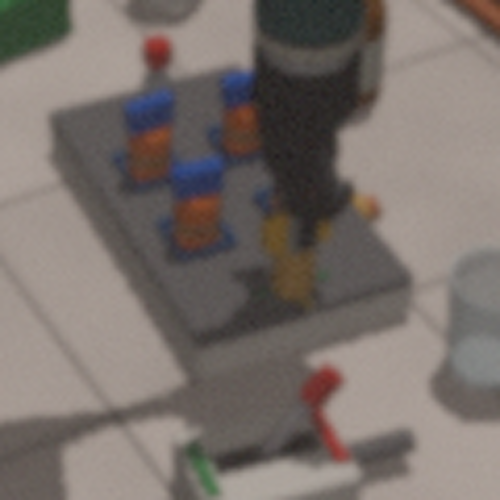

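>>> play_rows(moves=[[[0, 0, 0.237, 0, 0, 0, 0], [0, 0, 0.237, 0, 0, 0, 0], [0, 0, 0.237, 0, 0, 0, 0], [0, 0, 0.237, 0, 0, 0, 0], [0, 0, 0.237, 0, 0, 0, 0]]])

```text
time: 11.63
tool_pos: [0.535, -0.2085, 0.0642]
tcp_rot: [1.157, 2.916, -0.002]
wrist_force: [-2.1, -0.8, 6.7]
width: 0.153
grip_force: 50.9
```

>>> play_rows(moves=[[[0, 0, 0.237, 0, 0, 0, 0], [0, 0, 0.237, 0, 0, 0, 0], [0, 0, 0.237, 0, 0, 0, 0], [0, 0, 0.237, 0, 0, 0, 0], [0, 0, 0.237, 0, 0, 0, 0]]])

```text
time: 12.05
tool_pos: [0.5346, -0.2088, 0.0642]
tcp_rot: [1.958, 2.451, -0.001]
wrist_force: [-2.7, -2.1, 6.6]
width: 0.154
grip_force: 51.0
```

>>> play_rows(moves=[[[0, 0, 0.2, 0, 0, 0, 0], [0, 0, 0.1, 0, 0, 0, 0], [0, 0, 0.1, 0, 0, 0, 0], [0, 0, 0, 0, 0, 0, 0], [0, 0, 0, 0, 0, 0, 0]]])

```text
time: 12.47
tool_pos: [0.5344, -0.2088, 0.0642]
tcp_rot: [2.184, 2.253, -0.002]
wrist_force: [-2.4, -1.8, 8.1]
width: 0.155
grip_force: 54.8
```

```bash
python3 - <<'E'
from h import *
rel([.533,-.207,.06]);print(bot.read_state()['torque'])
E
```

```text
pos [ 0.5344 -0.2088  0.0642] yawY(deg) 1.8 F [-2.4 -1.8  8.1] w 13.2 grip 54.79932367801666 q [-0.41  0.21  1.96 -0.    0.97 -0.44] t 12.5
shift/0.1 in tool axes [ 0.019 -0.013  0.042]
[-0.47205915  0.5692477   0.99496481]
```

>>> play_rows(moves=[[[0, 0, 0, 0, 0, 0, 50], [0, 0, 0, 0, 0, 0, 50], [0, 0, 0, 0, 0, 0, 50], [0, 0, 0, 0, 0, -0.35, 50], [0, 0, 0, 0, 0, -0.35, 50]]])

```text
time: 12.88
tool_pos: [0.5304, -0.2056, 0.1289]
tcp_rot: [-2.185, -2.247, 0.004]
wrist_force: [0.8, 0.2, 0.5]
width: 0.587
grip_force: 0.0
```

>>> play_rows(moves=[[[0, 0, 0, 0, 0, -0.35, 50], [0, 0, 0, 0, 0, -0.2, 50], [0, 0, 0, -0.2, 0, 0, 50], [0, 0, 0, -0.2, 0, 0, 50], [0, 0, 0, 0, 0, 0, 50]]])

```text
time: 13.3
tool_pos: [0.535, -0.2498, 0.1874]
tcp_rot: [2.19, 2.249, -0.001]
wrist_force: [-1.0, 0.1, -0.3]
width: 0.589
grip_force: 0.0
```

```bash
cat >> h.py <<'E'
def meas(f):
    P,H=cloud(snap('wrist',f)); h,s,v=H.T; x,y,z=P.T; b=(x<.66)&(x>.4)&(y<.12)
    for nm,m,k in (('yel',(h>18)&(h<32)&(s>130)&(z>.085)&(z<.115),.012),('blk',(abs(z-.04)<.004)&(s<70)&(v<130),.008),('blue',(h>105)&(h<125)&(s>110)&(z>.095)&(z<.118),.012),('red',((h<6)|(h>174))&(s>140)&(z>.06)&(z<.14),.012)):
        m=m&b
        if m.sum()>8:
            Q=P[m][::5] if nm=='blk' else P[m]
            for C in clus(Q,k,60): print(nm,len(C),rect(C),C[:,2].max().round(3))
E
python3 - <<'E'
from h import *
rel([.56,.048,.19]);meas('w6')
E
```

```text
pos [ 0.535  -0.2498  0.1874] yawY(deg) 1.5 F [-1.   0.1 -0.3] w 50.3 grip 0.0 q [-0.48  0.12  1.82 -0.    1.2  -0.5 ] t 13.3
shift/0.1 in tool axes [ 2.97   0.329 -0.033]
yel 1199 c=(533,-207) 14x52 ang3.8 0.112
blk 87 c=(444,-309) 20x88 ang66.8 0.044
blk 4296 c=(538,-160) 149x180 ang84.3 0.043
blue 1426 c=(500,-122) 14x40 ang79.4 0.113
blue 1398 c=(584,-130) 14x40 ang88.5 0.114
```

The valve is at its stop (80.4°). On to the bleed knob.

>>> play_rows(moves=[[[0, 0, 0, 0.36, 0.04, 0, 50], [0, 0, 0, 0.36, 0.04, 0, 50], [0, 0, 0, 0.36, 0.04, 0, 50], [0, 0, 0, 0.36, 0.04, 0, 50], [0, 0, 0, 0.36, 0.04, 0, 50]]])

```text
time: 13.77
tool_pos: [0.5485, -0.0642, 0.1858]
tcp_rot: [-2.19, -2.25, 0.0]
wrist_force: [-0.3, 0.3, 0.8]
width: 0.587
grip_force: 0.0
```

>>> play_rows(moves=[[[0, 0, 0, 0.35, 0.04, 0, 50], [0, 0, 0, 0.35, 0.04, 0, 50], [0, 0, 0, 0, 0, 0, 50], [0, 0, 0, 0, 0, 0, 50]]])

```text
time: 14.1
tool_pos: [0.5546, 0.0062, 0.1858]
tcp_rot: [-2.185, -2.256, 0.001]
wrist_force: [-0.1, -0.5, -0.2]
width: 0.586
grip_force: 0.0
```

```bash
python3 - <<'E'
from h import *
meas('w7');rel([.56,.047,.06])
E
```

```text
yel 67 c=(532,-182) 4x13 ang81.0 0.093
blk 5132 c=(546,-80) 311x180 ang84.1 0.043
blue 925 c=(584,-129) 15x40 ang89.0 0.113
blue 404 c=(511,-123) 15x17 ang78.7 0.113
blue 1008 c=(509,-29) 40x15 ang0.6 0.113
blue 810 c=(593,-38) 14x40 ang86.1 0.113
red 826 c=(559,47) 25x25 ang36.2 0.106
pos [0.5547 0.0048 0.1859] yawY(deg) 1.7 F [-1.3 -1.1  0.2] w 50.2 grip 0.0 q [-0.04  0.06  1.89 -0.    1.2  -0.07] t 14.2
shift/0.1 in tool axes [0.42  0.067 1.259]
```

>>> play_rows(moves=[[[0, 0, 0, 0.21, 0.025, 0, 50], [0, 0, 0, 0.21, 0.025, 0, 50], [0, 0, 0, 0, 0, 0.35, 50], [0, 0, 0, 0, 0, 0.35, 50], [0, 0, 0, 0, 0, 0.35, 50]]])

```text
time: 14.57
tool_pos: [0.5599, 0.0448, 0.0812]
tcp_rot: [2.19, 2.25, 0.002]
wrist_force: [0.8, 0.3, -0.4]
width: 0.582
grip_force: 0.0
```

>>> play_rows(moves=[[[0, 0, 0, 0, 0, 0.21, 50], [0, 0, 0, 0, 0, 0, 50], [0, 0, 0, 0, 0, 0, 50]]])

```text
time: 14.82
tool_pos: [0.5576, 0.0446, 0.059]
tcp_rot: [-2.19, -2.248, 0.005]
wrist_force: [-0.0, 0.4, 0.2]
width: 0.582
grip_force: 0.0
```

>>> play_rows(moves=[[[0, 0, 0, 0, 0, 0, 0], [0, 0, 0, 0, 0, 0, 0], [0, 0, 0, 0, 0, 0, 0], [0, 0, 0, 0, 0, 0, 0], [0, 0, 0, 0, 0, 0, 0]]], newtons=70)

```text
time: 15.23
tool_pos: [0.5605, 0.0452, 0.0634]
tcp_rot: [2.188, 2.251, 0.002]
wrist_force: [-3.9, -2.5, 5.1]
width: 0.273
grip_force: 68.4
```

```bash
python3 - <<'E'
from h import *
rel([.559,.047,.06])
E
```

```text
pos [0.5605 0.0452 0.0634] yawY(deg) 1.6 F [-3.9 -2.5  5.1] w 23.3 grip 68.41439723968506 q [ 0.04  0.19  1.99 -0.    0.96  0.01] t 15.2
shift/0.1 in tool axes [ 0.018 -0.014  0.034]
```

>>> play_rows(moves=[[[0, 0, 0, 0, 0, -0.07, 0], [0, 0, 0, 0, 0, -0.07, 0], [0, 0, 0, 0, 0, -0.07, 0], [0, 0, 0, 0, 0, -0.06, 0], [0, 0, 0, 0, 0, 0, 0]]])

```text
time: 15.65
tool_pos: [0.5603, 0.0453, 0.0882]
tcp_rot: [2.188, 2.251, 0.002]
wrist_force: [4.3, -4.4, -7.6]
width: 0.274
grip_force: 73.8
```

```bash
python3 - <<'E'
from h import *
rel([.559,.047,.06])
P,H=cloud(snap('scene','c8')); h,s,v=H.T; x,y,z=P.T
m=((h<6)|(h>174))&(s>140)&(abs(x-.56)<.03)&(abs(y-.047)<.03)&(z>.06)
print(m.sum(),np.quantile(P[m][:,2],[.05,.5,.95]))
E
```

```text
pos [0.5603 0.0453 0.0882] yawY(deg) 1.6 F [ 4.3 -4.4 -7.6] w 23.4 grip 73.76002192497253 q [ 0.04  0.16  1.97 -0.    1.01  0.01] t 15.7
shift/0.1 in tool axes [ 0.018 -0.013  0.282]
36 [0.11547758 0.12549835 0.12738396]
```

>>> play_rows(moves=[[[0, 0, 0, 0, 0, -0.02, 0], [0, 0, 0, 0, 0, 0, 0], [0, 0, 0, 0, 0, 0, 0], [0, 0, 0, 0, 0, 0, 0], [0, 0, 0, 0, 0, 0, 0]]])

```text
time: 16.12
tool_pos: [0.5603, 0.0453, 0.0887]
tcp_rot: [2.189, 2.251, 0.002]
wrist_force: [7.6, -3.1, -12.9]
width: 0.272
grip_force: 73.0
```

>>> play_rows(moves=[[[0, 0, 0, 0, 0, 0, 0], [0, 0, 0, 0, 0, 0, 0], [0, 0, 0, 0, 0, 0, 0], [0, 0, 0, 0, 0, 0, 0], [0, 0, 0, 0, 0, 0, 0]]])

```text
time: 16.53
tool_pos: [0.5603, 0.0453, 0.0887]
tcp_rot: [2.189, 2.251, 0.002]
wrist_force: [7.2, -4.3, -13.1]
width: 0.275
grip_force: 73.0
```

>>> play_rows(moves=[[[0, 0, 0, 0, 0, 0, 0], [0, 0, 0, 0, 0, 0, 0], [0, 0, 0, 0, 0, 0, 50], [0, 0, 0, 0, 0, 0, 50], [0, 0, 0, 0, 0, 0, 50]]])

```text
time: 16.95
tool_pos: [0.5594, 0.0462, 0.0904]
tcp_rot: [-2.19, -2.252, -0.001]
wrist_force: [1.2, 0.1, -0.1]
width: 0.584
grip_force: 0.0
```

>>> play_rows(moves=[[[0, 0, 0, 0, 0, 0, 50], [0, 0, 0, 0, 0, -0.4, 60], [0, 0, 0, 0, 0, -0.4, 60], [0, 0, 0, 0, 0, -0.2, 60], [0, 0, 0, 0, 0, 0, 60]]])

```text
time: 17.37
tool_pos: [0.5637, 0.0462, 0.1973]
tcp_rot: [2.184, 2.247, 0.014]
wrist_force: [0.3, -0.1, 0.6]
width: 0.701
grip_force: 0.0
```

```bash
python3 - <<'E'
from h import *
rel([.593,-.037,.19])
P,H=cloud(snap('scene','c9')); h,s,v=H.T; x,y,z=P.T
m=((h<6)|(h>174))&(s>140)&(abs(x-.56)<.03)&(abs(y-.047)<.03)&(z>.06)
print(m.sum(),np.quantile(P[m][:,2],[.05,.5,.95]))
E
```

```text
pos [0.5637 0.0462 0.1973] yawY(deg) 1.6 F [ 0.3 -0.1  0.6] w 59.9 grip 0.0 q [0.04 0.06 1.87 0.   1.21 0.01] t 17.4
shift/0.1 in tool axes [-0.84   0.269  0.075]
91 [0.09013082 0.10027841 0.10235669]
```

The bleed knob sprang back (top at 0.102). First cartridge is A at (593,-38). I'll rotate the tool to 85° and go over it.

>>> play_rows(moves=[[[0, 0, 0, -0.283, 0.09, 0, 60], [0, 0, 0, -0.283, 0.09, 0, 60], [0, 0, 0, -0.283, 0.09, 0, 60], [0, 0, -0.243, 0, 0, 0, 60], [0, 0, -0.243, 0, 0, 0, 60]]])

```text
time: 17.83
tool_pos: [0.5878, -0.0398, 0.1877]
tcp_rot: [-1.895, -2.502, 0.002]
wrist_force: [-0.5, -0.2, -0.4]
width: 0.699
grip_force: 0.0
```

>>> play_rows(moves=[[[0, 0, -0.243, 0, 0, 0, 60], [0, 0, -0.243, 0, 0, 0, 60], [0, 0, -0.243, 0, 0, 0, 60], [0, 0, -0.243, 0, 0, 0, 60], [0, 0, -0.243, 0, 0, 0, 60]]])

```text
time: 18.25
tool_pos: [0.5873, -0.0381, 0.1876]
tcp_rot: [-1.056, -2.955, 0.001]
wrist_force: [0.2, -0.3, -0.4]
width: 0.699
grip_force: 0.0
```

>>> play_rows(moves=[[[0, 0, -0.243, 0, 0, 0, 60], [0, 0, -0.243, 0, 0, 0, 60], [0, 0, -0.243, 0, 0, 0, 60], [0, 0, -0.243, 0, 0, 0, 60], [0, 0, -0.243, 0, 0, 0, 60]]])

```text
time: 18.67
tool_pos: [0.5872, -0.0381, 0.1876]
tcp_rot: [-0.123, -3.136, -0.001]
wrist_force: [-0.3, -0.4, -0.0]
width: 0.701
grip_force: 0.0
```

>>> play_rows(moves=[[[0, 0, 0, 0, 0, 0, 60], [0, 0, 0, 0, 0, 0, 60]]])

```text
time: 18.83
tool_pos: [0.5876, -0.0381, 0.1881]
tcp_rot: [-0.138, -3.136, -0.001]
wrist_force: [0.0, -0.2, 0.0]
width: 0.71
grip_force: 0.0
```

```bash
python3 - <<'E'
from h import *
rel([.593,-.038,.062])
E
```

```text
pos [ 0.5876 -0.0381  0.1881] yawY(deg) 85.0 F [ 0.  -0.2  0. ] w 60.6 grip 0.0 q [-0.11  0.12  1.82  0.    1.21 -1.59] t 18.8
shift/0.1 in tool axes [-0.057  0.006  1.261]
```

>>> play_rows(moves=[[[0, 0, 0, -0.05, 0, 0.35, 60], [0, 0, 0, 0, 0, 0.35, 60], [0, 0, 0, 0, 0, 0.35, 60], [0, 0, 0, 0, 0, 0.21, 60], [0, 0, 0, 0, 0, 0, 60]]])

```text
time: 19.25
tool_pos: [0.5877, -0.0381, 0.0567]
tcp_rot: [-0.137, -3.126, -0.001]
wrist_force: [-0.5, -0.9, -0.9]
width: 0.703
grip_force: 0.0
```

>>> play_rows(moves=[[[0, 0, 0, 0, 0, 0, 0], [0, 0, 0, 0, 0, 0, 0], [0, 0, 0, 0, 0, 0, 0], [0, 0, 0, 0, 0, 0, 0], [0, 0, 0, 0, 0, 0, 0]]])

```text
time: 19.67
tool_pos: [0.5959, -0.0391, 0.0664]
tcp_rot: [0.133, 3.134, -0.001]
wrist_force: [-0.5, 0.5, 5.3]
width: 0.148
grip_force: 70.0
```

>>> play_rows(moves=[[[0, 0, 0.243, 0, 0, 0, 0], [0, 0, 0.243, 0, 0, 0, 0], [0, 0, 0.243, 0, 0, 0, 0], [0, 0, 0.243, 0, 0, 0, 0], [0, 0, 0.243, 0, 0, 0, 0]]])

```text
time: 20.08
tool_pos: [0.5958, -0.0392, 0.0664]
tcp_rot: [1.073, 2.947, 0.002]
wrist_force: [0.1, -1.1, 5.4]
width: 0.15
grip_force: 70.0
```

>>> play_rows(moves=[[[0, 0, 0.243, 0, 0, 0, 0], [0, 0, 0.243, 0, 0, 0, 0], [0, 0, 0.243, 0, 0, 0, 0], [0, 0, 0.243, 0, 0, 0, 0], [0, 0, 0.243, 0, 0, 0, 0]]])

```text
time: 20.5
tool_pos: [0.5958, -0.0393, 0.0663]
tcp_rot: [1.906, 2.492, 0.003]
wrist_force: [0.2, -0.5, 5.2]
width: 0.154
grip_force: 46.8
```

>>> play_rows(moves=[[[0, 0, 0.243, 0, 0, 0, 0], [0, 0, 0.243, 0, 0, 0, 0], [0, 0, 0.243, 0, 0, 0, 0], [0, 0, 0, 0, 0, 0, 0], [0, 0, 0, 0, 0, 0, 0]]])

```text
time: 20.92
tool_pos: [0.5958, -0.0392, 0.0663]
tcp_rot: [2.321, 2.112, 0.005]
wrist_force: [0.2, 0.1, 5.6]
width: 0.149
grip_force: 70.1
```

```bash
python3 - <<'E'
from h import *
rel([.593,-.038,.062]);print(bot.read_state()['torque'])
E
```

```text
pos [ 0.5958 -0.0392  0.0663] yawY(deg) -5.4 F [0.2 0.1 5.6] w 12.8 grip 70.09996891021729 q [-0.11  0.24  1.91 -0.    0.98 -0.01] t 20.9
shift/0.1 in tool axes [ 0.01  -0.029  0.043]
[-0.09112692  0.09672705 -0.03551697]
```

Grip is good (12.8 mm) at yaw -5.4°, so it's unlocked. Lift and carry.

>>> play_rows(moves=[[[0, 0, 0, 0, 0, -0.1, 0], [0, 0, 0, 0, 0, -0.15, 0], [0, 0, 0, 0, 0, -0.15, 0], [0, 0, 0, 0, 0, 0, 0]]])

```text
time: 21.25
tool_pos: [0.5961, -0.039, 0.1076]
tcp_rot: [2.32, 2.112, 0.006]
wrist_force: [1.7, 0.7, -0.9]
width: 0.145
grip_force: 69.1
```

>>> play_rows(moves=[[[0, 0, 0, 0, 0, -0.25, 0], [0, 0, 0, 0, 0, -0.25, 0], [0, 0, 0, 0, 0, -0.2, 0], [0, 0, 0, 0, 0, 0, 0]]])

```text
time: 21.58
tool_pos: [0.5967, -0.0391, 0.1785]
tcp_rot: [2.318, 2.111, 0.009]
wrist_force: [1.5, 0.5, -0.9]
width: 0.148
grip_force: 69.3
```

```bash
cat >> h.py <<'E'
def crate(f='cr'):
    P,H=cloud(snap('scene',f)); h,s,v=H.T; x,y,z=P.T
    m=(h>45)&(h<80)&(s>100)&(y>.05)&(x<.8)&(z>.05)&(z<.067)
    for C in clus(P[m],.03,60): print('crate',len(C),rect(C))
E
python3 - <<'E'
from h import *
rel([.492,.352,.17]);crate()
E
```

```text
pos [ 0.5967 -0.0391  0.1785] yawY(deg) -5.4 F [ 1.5  0.5 -0.9] w 12.7 grip 69.26758646965027 q [-0.11  0.14  1.82  0.    1.18 -0.01] t 21.6
shift/0.1 in tool axes [ 3.796 -1.409  0.073]
crate 505 c=(443,306) 240x173 ang7.6
```

>>> play_rows(moves=[[[0, 0, 0, 0.38, -0.141, 0, 0], [0, 0, 0, 0.38, -0.141, 0, 0], [0, 0, 0, 0.38, -0.141, 0, 0], [0, 0, 0, 0.38, -0.141, 0, 0], [0, 0, 0, 0.38, -0.141, 0, 0]]])

```text
time: 22.05
tool_pos: [0.5388, 0.158, 0.1708]
tcp_rot: [-2.322, -2.113, 0.005]
wrist_force: [1.1, 0.4, -1.6]
width: 0.145
grip_force: 69.1
```

>>> play_rows(moves=[[[0, 0, 0, 0.38, -0.141, 0, 0], [0, 0, 0, 0.38, -0.141, 0, 0], [0, 0, 0, 0.38, -0.141, 0, 0], [0, 0, 0, 0.38, -0.141, 0, 0], [0, 0, 0, 0.38, -0.141, 0, 0]]])

```text
time: 22.47
tool_pos: [0.4864, 0.3536, 0.1707]
tcp_rot: [-2.322, -2.115, 0.006]
wrist_force: [1.7, 0.9, -2.5]
width: 0.149
grip_force: 69.1
```

>>> play_rows(moves=[[[0, 0, 0, 0, 0, 0, 0], [0, 0, 0, 0, 0, 0.35, 0], [0, 0, 0, 0, 0, 0.35, 0], [0, 0, 0, 0, 0, 0.35, 0], [0, 0, 0, 0, 0, 0, 0]]])

```text
time: 22.88
tool_pos: [0.4812, 0.3478, 0.0581]
tcp_rot: [-2.32, -2.114, 0.028]
wrist_force: [-2.3, -1.7, -2.6]
width: 0.144
grip_force: 69.1
```

```bash
python3 - <<'E'
from h import *
rel([.492,.352,.052]);crate('cr2')
c=load('cr2');w=snap('wrist','w10')
cv2.imwrite('pics/c10.png',np.hstack([cv2.resize(c['image'][190:350,310:470,::-1],(500,500),interpolation=cv2.INTER_CUBIC),cv2.resize(w['image'][:,:,::-1],(300,225)).copy() if 0 else cv2.resize(w['image'][100:384,150:340,::-1],(300,500))]))
E
```

```text
pos [0.4812 0.3478 0.0581] yawY(deg) -5.3 F [-2.3 -1.7 -2.6] w 12.3 grip 69.07759308815002 q [ 0.58  0.26  1.91 -0.    0.99  0.68] t 22.9
shift/0.1 in tool axes [0.052 0.104 0.059]
crate 66 c=(337,241) 24x86 ang26.1
crate 389 c=(504,359) 127x250 ang54.4
```

View pics/c10.png

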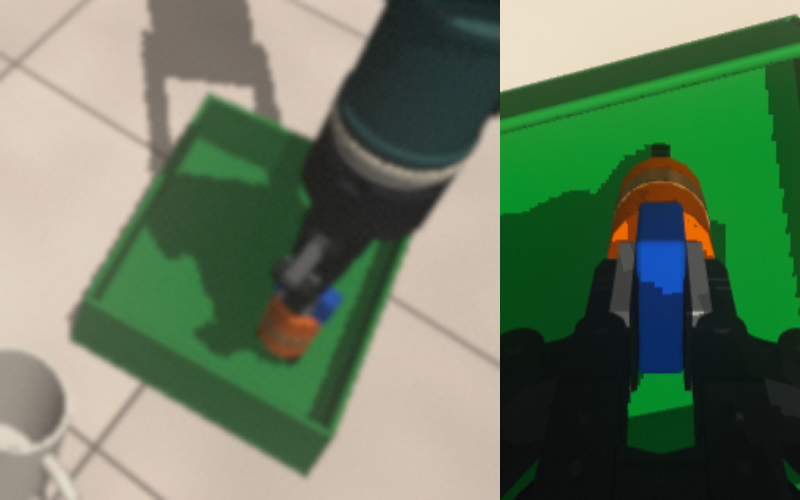

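The cartridge hangs inside the crate at (290,325) in the left view, clear of the walls. I'll lower a little, release, and go for cartridge B.

>>> play_rows(moves=[[[0, 0, 0, 0, 0, 0.08, 0], [0, 0, 0, 0, 0, 0, 0], [0, 0, 0, 0, 0, 0, 35], [0, 0, 0, 0, 0, 0, 35], [0, 0, 0, 0, 0, 0, 35]]])

```text
time: 23.4
tool_pos: [0.49, 0.3534, 0.0625]
tcp_rot: [2.323, 2.115, 0.005]
wrist_force: [-0.2, -0.0, 0.2]
width: 0.408
grip_force: 0.0
```

>>> play_rows(moves=[[[0, 0, 0, 0, 0, -0.1, 35], [0, 0, 0, 0, 0, -0.3, 35], [0, 0, 0, 0, 0, -0.4, 35], [0, 0, 0, 0, 0, -0.4, 60], [0, 0, 0, 0, 0, -0.15, 60]]])

```text
time: 23.82
tool_pos: [0.4918, 0.3547, 0.2041]
tcp_rot: [2.321, 2.114, 0.017]
wrist_force: [0.8, 0.8, 0.4]
width: 0.679
grip_force: 0.0
```

>>> play_rows(moves=[[[0, 0, 0, -0.375, 0.061, 0, 60], [0, 0, 0, -0.375, 0.061, 0, 60], [0, 0, 0, -0.375, 0.061, 0, 60], [0, 0, 0, -0.375, 0.061, 0, 60], [0, 0, 0, -0.375, 0.061, 0, 60]]])

```text
time: 24.23
tool_pos: [0.5017, 0.1618, 0.1973]
tcp_rot: [2.321, 2.115, 0.003]
wrist_force: [0.4, 0.4, -0.6]
width: 0.701
grip_force: 0.0
```

>>> play_rows(moves=[[[0, 0, 0, -0.375, 0.061, 0, 60], [0, 0, 0, -0.375, 0.061, 0, 60], [0, 0, 0, -0.375, 0.061, 0, 60], [0, 0, 0, -0.375, 0.061, 0, 60], [0, 0, 0, -0.375, 0.061, 0, 60]]])

```text
time: 24.65
tool_pos: [0.5146, -0.0282, 0.1973]
tcp_rot: [2.321, 2.114, 0.003]
wrist_force: [0.1, -0.5, 0.2]
width: 0.698
grip_force: 0.0
```

>>> play_rows(moves=[[[0, 0, -0.24, 0, 0, 0, 60], [0, 0, -0.24, 0, 0, 0, 60], [0, 0, -0.24, 0, 0, 0, 60], [0, 0, -0.24, 0, 0, 0, 60], [0, 0, -0.24, 0, 0, 0, 60]]])

```text
time: 25.07
tool_pos: [0.5148, -0.0267, 0.1971]
tcp_rot: [1.586, 2.71, 0.001]
wrist_force: [-0.1, 0.4, 0.2]
width: 0.703
grip_force: 0.0
```

>>> play_rows(moves=[[[0, 0, -0.24, 0, 0, 0, 60], [0, 0, -0.24, 0, 0, 0, 60], [0, 0, -0.24, 0, 0, 0, 60], [0, 0, -0.24, 0, 0, 0, 60], [0, 0, -0.24, 0, 0, 0, 60]]])

```text
time: 25.48
tool_pos: [0.5148, -0.0264, 0.1971]
tcp_rot: [0.713, 3.058, 0.0]
wrist_force: [-0.4, -0.2, 0.2]
width: 0.708
grip_force: 0.0
```

>>> play_rows(moves=[[[0, 0, -0.24, 0, 0, 0, 60], [0, 0, -0.24, 0, 0, 0, 60], [0, 0, -0.24, 0, 0, 0, 60], [0, 0, -0.24, 0, 0, 0, 60], [0, 0, 0, 0, 0, 0, 60]]])

```text
time: 25.9
tool_pos: [0.5148, -0.0264, 0.197]
tcp_rot: [-0.029, 3.14, -0.0]
wrist_force: [0.3, 0.4, 0.5]
width: 0.705
grip_force: 0.0
```

```bash
python3 - <<'E'
from h import *
rel([.509,-.030,.062]);crate('cr3')
cv2.imwrite('pics/c11.png',cv2.resize(load('cr3')['image'][190:350,310:470,::-1],(500,500),interpolation=cv2.INTER_CUBIC))
E
```

```text
pos [ 0.5148 -0.0264  0.197 ] yawY(deg) 91.1 F [0.3 0.4 0.5] w 60.2 grip 0.0 q [-0.1  -0.03  1.96  0.    1.21 -1.69] t 25.9
shift/0.1 in tool axes [ 0.061 -0.035  1.35 ]
crate 496 c=(443,307) 240x173 ang7.2
```

View pics/c11.png

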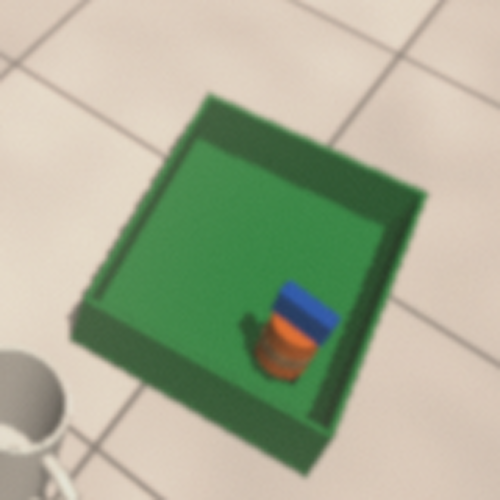

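Cartridge A stands in the crate at (295,330). Now grip and unlock B.

>>> play_rows(moves=[[[0, 0, 0, 0.06, -0.035, 0.35, 60], [0, 0, 0, 0, 0, 0.35, 60], [0, 0, 0, 0, 0, 0.35, 60], [0, 0, 0, 0, 0, 0.3, 60], [0, 0, 0, 0, 0, 0, 60]]])

```text
time: 26.37
tool_pos: [0.5027, -0.0294, 0.0548]
tcp_rot: [0.019, -3.13, -0.002]
wrist_force: [-2.1, 0.5, -0.8]
width: 0.704
grip_force: 0.0
```

>>> play_rows(moves=[[[0, 0, 0, 0, 0, 0, 0], [0, 0, 0, 0, 0, 0, 0], [0, 0, 0, 0, 0, 0, 0], [0, 0, 0, 0, 0, 0, 0], [0, 0, 0, 0, 0, 0, 0]]])

```text
time: 26.78
tool_pos: [0.5118, -0.0298, 0.0648]
tcp_rot: [-0.023, 3.135, 0.0]
wrist_force: [-2.0, 1.0, 8.2]
width: 0.146
grip_force: 69.2
```

>>> play_rows(moves=[[[0, 0, 0.242, 0, 0, 0, 0], [0, 0, 0.242, 0, 0, 0, 0], [0, 0, 0.242, 0, 0, 0, 0], [0, 0, 0.242, 0, 0, 0, 0], [0, 0, 0.242, 0, 0, 0, 0]]])

```text
time: 27.2
tool_pos: [0.5126, -0.0304, 0.0649]
tcp_rot: [0.919, 2.995, 0.002]
wrist_force: [0.2, -0.5, 5.8]
width: 0.148
grip_force: 68.8
```

>>> play_rows(moves=[[[0, 0, 0.242, 0, 0, 0, 0], [0, 0, 0.242, 0, 0, 0, 0], [0, 0, 0.242, 0, 0, 0, 0], [0, 0, 0.242, 0, 0, 0, 0], [0, 0, 0.242, 0, 0, 0, 0]]])

```text
time: 27.62
tool_pos: [0.5121, -0.0305, 0.0649]
tcp_rot: [1.771, 2.587, 0.005]
wrist_force: [-1.5, -0.8, 7.7]
width: 0.154
grip_force: 69.1
```

>>> play_rows(moves=[[[0, 0, 0.242, 0, 0, 0, 0], [0, 0, 0.242, 0, 0, 0, 0], [0, 0, 0.242, 0, 0, 0, 0], [0, 0, 0.242, 0, 0, 0, 0], [0, 0, 0, 0, 0, 0, 0]]])

```text
time: 28.03
tool_pos: [0.5115, -0.0304, 0.0649]
tcp_rot: [2.34, 2.089, 0.006]
wrist_force: [-2.0, 0.3, 10.1]
width: 0.148
grip_force: 69.3
```

```bash
python3 - <<'E'
from h import *
rel([.509,-.030,.062]);print(bot.read_state()['torque'])
E
```

```text
pos [ 0.5115 -0.0304  0.0649] yawY(deg) -6.5 F [-2.   0.3 10.1] w 12.6 grip 69.28255677223206 q [-0.11  0.09  2.09 -0.    0.95  0.01] t 28.0
shift/0.1 in tool axes [ 0.001 -0.025  0.028]
[-0.03985453  0.63371552 -0.04138376]
```

>>> play_rows(moves=[[[0, 0, 0, 0, 0, -0.1, 0], [0, 0, 0, 0, 0, -0.15, 0], [0, 0, 0, 0, 0, -0.15, 0], [0, 0, 0, 0, 0, 0, 0]]])

```text
time: 28.37
tool_pos: [0.512, -0.0302, 0.1054]
tcp_rot: [2.333, 2.095, 0.009]
wrist_force: [0.5, 1.0, -1.8]
width: 0.146
grip_force: 68.7
```

>>> play_rows(moves=[[[0, 0, 0, 0, 0, -0.25, 0], [0, 0, 0, 0, 0, -0.25, 0], [0, 0, 0, 0, 0, -0.2, 0], [0, 0, 0, 0, 0, 0, 0]]])

```text
time: 28.7
tool_pos: [0.5122, -0.0303, 0.176]
tcp_rot: [2.332, 2.094, 0.01]
wrist_force: [0.8, -0.0, -0.7]
width: 0.149
grip_force: 69.0
```

>>> play_rows(moves=[[[0, 0, 0, 0.38, -0.054, 0, 0], [0, 0, 0, 0.38, -0.054, 0, 0], [0, 0, 0, 0.38, -0.054, 0, 0], [0, 0, 0, 0.38, -0.054, 0, 0]]])

```text
time: 29.03
tool_pos: [0.5026, 0.1246, 0.1697]
tcp_rot: [-2.339, -2.097, 0.0]
wrist_force: [0.0, -0.1, -1.5]
width: 0.151
grip_force: 68.8
```

>>> play_rows(moves=[[[0, 0, 0, 0.38, -0.054, 0, 0], [0, 0, 0, 0.38, -0.054, 0, 0], [0, 0, 0, 0.38, -0.054, 0, 0], [0, 0, 0, 0.38, -0.054, 0, 0], [0, 0, 0, 0, 0, 0, 0]]])

```text
time: 29.45
tool_pos: [0.4972, 0.2833, 0.1697]
tcp_rot: [-2.331, -2.102, -0.004]
wrist_force: [-1.4, -0.3, -1.7]
width: 0.148
grip_force: 68.8
```

```bash
python3 - <<'E'
from h import *
rel([.503,.277,.05]);crate('cr4')
def f():
    c=load('cr4');print(px(c,*((310+85/3.125),(190+300/3.125)),z=.06).round(3),px(c,310+210/3.125,190+97/3.125,z=.06).round(3))
f()
E
```

```text
pos [0.4972 0.2833 0.1697] yawY(deg) -5.9 F [-1.4 -0.3 -1.7] w 12.6 grip 68.84605050086975 q [0.47 0.1  1.87 0.   1.17 0.57] t 29.4
shift/0.1 in tool axes [-0.061  0.065  1.197]
crate 572 c=(413,326) 240x175 ang7.3
[0.574 0.236 0.06 ] [0.342 0.205 0.06 ]
```

The crate has been knocked to about (413,326). I'll take one look before placing.

>>> play_rows(moves=[[[0, 0, 0, 0.09, -0.26, 0, 0], [0, 0, 0, 0, 0, 0, 0], [0, 0, 0, 0, 0, 0, 0]]])

```text
time: 29.75
tool_pos: [0.472, 0.288, 0.1695]
tcp_rot: [-2.336, -2.1, 0.003]
wrist_force: [-0.0, -0.1, -1.4]
width: 0.145
grip_force: 69.0
```

```bash
cat >> h.py <<'E'
def incrate(f):
    P,H=cloud(load(f)); h,s,v=H.T; x,y,z=P.T
    b=(abs(x-.42)<.14)&(abs(y-.32)<.12)
    for nm,m in (('blue',(h>105)&(h<125)&(s>110)&(z<.13)),('orange',(h>4)&(h<16)&(s>150)&(z<.13))):
        if (m&b).sum()>10:
            for C in clus(P[m&b],.012,15): print(nm,len(C),rect(C),'z',C[:,2].min().round(3),C[:,2].max().round(3))
E
python3 - <<'E'
from h import *
rel([.472,.295,.05]);crate('cr5');incrate('cr5');snap('wrist','w12');print('w');incrate('w12')
cv2.imwrite('pics/c12.png',cv2.resize(load('cr5')['image'][190:350,310:470,::-1],(500,500),interpolation=cv2.INTER_CUBIC))
E
```

```text
pos [0.472  0.288  0.1695] yawY(deg) -6.1 F [-0.  -0.1 -1.4] w 12.4 grip 68.9765453338623 q [ 0.5   0.07  1.91 -0.    1.17  0.61] t 29.8
shift/0.1 in tool axes [ 0.071 -0.006  1.194]
crate 561 c=(414,326) 240x174 ang7.6
blue 125 c=(519,375) 14x37 ang5.9 z 0.062 0.074
orange 78 c=(486,376) 23x30 ang1.5 z 0.045 0.063
w
blue 1692 c=(511,375) 26x40 ang2.0 z 0.056 0.078
orange 1493 c=(478,376) 41x34 ang0.2 z 0.013 0.065
```

View pics/c12.png

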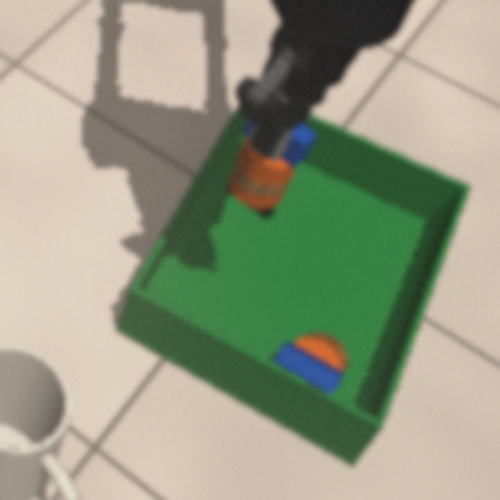

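A has toppled but lies inside the crate near the +x wall at (310,365). I'll place B at the other side.

>>> play_rows(moves=[[[0, 0, 0, 0, -0.1, 0.3, 0], [0, 0, 0, 0, 0, 0.35, 0], [0, 0, 0, 0, 0, 0.3, 0], [0, 0, 0, 0, 0, 0.2, 0], [0, 0, 0, 0, 0, 0, 0]]])

```text
time: 30.27
tool_pos: [0.4598, 0.2864, 0.0502]
tcp_rot: [-2.338, -2.096, 0.015]
wrist_force: [-0.8, -0.3, -1.1]
width: 0.148
grip_force: 68.8
```

>>> play_rows(moves=[[[0, 0, 0, 0, 0, 0, 0], [0, 0, 0, 0, 0, 0, 35], [0, 0, 0, 0, 0, 0, 35], [0, 0, 0, 0, 0, 0, 35], [0, 0, 0, 0, 0, -0.1, 35]]])

```text
time: 30.68
tool_pos: [0.4631, 0.2895, 0.0658]
tcp_rot: [-2.338, -2.099, 0.001]
wrist_force: [-0.6, -0.5, -0.0]
width: 0.41
grip_force: 0.0
```

>>> play_rows(moves=[[[0, 0, 0, 0, 0, -0.35, 35], [0, 0, 0, 0, 0, -0.4, 35], [0, 0, 0, 0, 0, -0.4, 60], [0, 0, 0, 0, 0, -0.1, 60], [0, 0, 0, 0, 0, 0, 60]]])

```text
time: 31.1
tool_pos: [0.467, 0.2919, 0.1981]
tcp_rot: [2.335, 2.097, 0.02]
wrist_force: [0.3, -0.2, -0.2]
width: 0.704
grip_force: 0.0
```

```bash
python3 - <<'E'
from h import *
rel([.584,-.130,.19]);crate('cr6');incrate('cr6')
E
```

```text
pos [0.467  0.2919 0.1981] yawY(deg) -6.1 F [ 0.3 -0.2 -0.2] w 60.1 grip 0.0 q [ 0.51  0.03  1.89 -0.    1.21  0.62] t 31.1
shift/0.1 in tool axes [-4.07   1.614  0.068]
crate 566 c=(414,326) 240x175 ang7.8
blue 153 c=(466,292) 39x13 ang83.4 z 0.071 0.093
blue 127 c=(519,375) 38x15 ang89.0 z 0.062 0.077
orange 128 c=(476,293) 32x14 ang90.0 z 0.021 0.067
orange 78 c=(491,379) 22x32 ang58.3 z 0.046 0.063
```

B stands in the crate. Now C at (584,-130).

>>> play_rows(moves=[[[0, 0, 0, -0.37, 0.147, 0, 60], [0, 0, 0, -0.37, 0.147, 0, 60], [0, 0, 0, -0.37, 0.147, 0, 60], [0, 0, 0, -0.37, 0.147, 0, 60], [0, 0, 0, -0.37, 0.147, 0, 60]]])

```text
time: 31.57
tool_pos: [0.5153, 0.0962, 0.189]
tcp_rot: [-2.336, -2.099, 0.004]
wrist_force: [0.4, 0.1, -0.0]
width: 0.704
grip_force: 0.0
```

>>> play_rows(moves=[[[0, 0, 0, -0.37, 0.147, 0, 60], [0, 0, 0, -0.37, 0.147, 0, 60], [0, 0, 0, -0.37, 0.147, 0, 60], [0, 0, 0, -0.37, 0.147, 0, 60], [0, 0, 0, -0.37, 0.147, 0, 60]]])

```text
time: 31.98
tool_pos: [0.5686, -0.0956, 0.1888]
tcp_rot: [-2.336, -2.097, 0.003]
wrist_force: [1.4, 0.3, -0.3]
width: 0.705
grip_force: 0.0
```

>>> play_rows(moves=[[[0, 0, 0, -0.37, 0.147, 0, 60], [0, 0, -0.237, 0, 0, 0, 60], [0, 0, -0.237, 0, 0, 0, 60], [0, 0, -0.237, 0, 0, 0, 60], [0, 0, -0.237, 0, 0, 0, 60]]])

```text
time: 32.4
tool_pos: [0.579, -0.1325, 0.1884]
tcp_rot: [-1.771, -2.59, 0.002]
wrist_force: [0.8, -0.5, -0.7]
width: 0.7
grip_force: 0.0
```

>>> play_rows(moves=[[[0, 0, -0.237, 0, 0, 0, 60], [0, 0, -0.237, 0, 0, 0, 60], [0, 0, -0.237, 0, 0, 0, 60], [0, 0, -0.237, 0, 0, 0, 60], [0, 0, -0.237, 0, 0, 0, 60]]])

```text
time: 32.82
tool_pos: [0.579, -0.1319, 0.1885]
tcp_rot: [-0.936, -2.995, 0.0]
wrist_force: [0.0, -0.1, -0.1]
width: 0.704
grip_force: 0.0
```

>>> play_rows(moves=[[[0, 0, -0.237, 0, 0, 0, 60], [0, 0, -0.237, 0, 0, 0, 60], [0, 0, -0.237, 0, 0, 0, 60], [0, 0, -0.237, 0, 0, 0, 60], [0, 0, -0.237, 0, 0, 0, 60]]])

```text
time: 33.23
tool_pos: [0.579, -0.1318, 0.1885]
tcp_rot: [-0.021, -3.138, -0.001]
wrist_force: [1.0, 1.0, 0.7]
width: 0.703
grip_force: 0.0
```

>>> play_rows(moves=[[[0, 0, 0, 0, 0, 0, 60], [0, 0, 0, 0, 0, 0, 60]]])

```text
time: 33.4
tool_pos: [0.5794, -0.132, 0.189]
tcp_rot: [-0.035, -3.139, -0.001]
wrist_force: [0.5, 0.6, 0.0]
width: 0.703
grip_force: 0.0
```

```bash
python3 - <<'E'
from h import *
rel([.584,-.130,.062]);meas('w13')
E
```

```text
pos [ 0.5794 -0.132   0.189 ] yawY(deg) 88.7 F [0.5 0.6 0. ] w 60.0 grip 0.0 q [-0.27  0.13  1.8   0.    1.21 -1.81] t 33.4
shift/0.1 in tool axes [-0.049  0.02   1.27 ]
yel 1396 c=(533,-207) 14x52 ang4.1 0.112
blk 68 c=(452,-310) 7x64 ang73.9 0.044
blk 8972 c=(546,-80) 310x180 ang84.0 0.044
blue 1021 c=(499,-122) 14x40 ang79.5 0.113
blue 772 c=(583,-130) 13x39 ang88.6 0.113
red 1042 c=(559,46) 25x25 ang75.3 0.105
```

>>> play_rows(moves=[[[0, 0, 0, -0.045, 0.02, 0.35, 60], [0, 0, 0, 0, 0, 0.35, 60], [0, 0, 0, 0, 0, 0.35, 60], [0, 0, 0, 0, 0, 0.22, 60], [0, 0, 0, 0, 0, 0, 60]]])

```text
time: 33.87
tool_pos: [0.5793, -0.1289, 0.0568]
tcp_rot: [-0.034, -3.13, -0.005]
wrist_force: [-1.1, -0.1, -0.7]
width: 0.705
grip_force: 0.0
```

>>> play_rows(moves=[[[0, 0, 0, 0, 0, 0, 0], [0, 0, 0, 0, 0, 0, 0], [0, 0, 0, 0, 0, 0, 0], [0, 0, 0, 0, 0, 0, 0], [0, 0, 0, 0, 0, 0, 0]]])

```text
time: 34.28
tool_pos: [0.5873, -0.1309, 0.0665]
tcp_rot: [0.031, 3.136, -0.002]
wrist_force: [0.6, 0.5, 5.8]
width: 0.149
grip_force: 69.7
```

>>> play_rows(moves=[[[0, 0, 0.236, 0, 0, 0, 0], [0, 0, 0.236, 0, 0, 0, 0], [0, 0, 0.236, 0, 0, 0, 0], [0, 0, 0.236, 0, 0, 0, 0], [0, 0, 0.236, 0, 0, 0, 0]]])

```text
time: 34.7
tool_pos: [0.5871, -0.1312, 0.0664]
tcp_rot: [0.949, 2.989, -0.0]
wrist_force: [-0.1, -0.3, 7.0]
width: 0.149
grip_force: 69.8
```

>>> play_rows(moves=[[[0, 0, 0.236, 0, 0, 0, 0], [0, 0, 0.236, 0, 0, 0, 0], [0, 0, 0.236, 0, 0, 0, 0], [0, 0, 0.236, 0, 0, 0, 0], [0, 0, 0.236, 0, 0, 0, 0]]])

```text
time: 35.12
tool_pos: [0.587, -0.1318, 0.0665]
tcp_rot: [1.777, 2.584, 0.0]
wrist_force: [-1.0, -3.1, 5.4]
width: 0.148
grip_force: 69.8
```

>>> play_rows(moves=[[[0, 0, 0.236, 0, 0, 0, 0], [0, 0, 0.236, 0, 0, 0, 0], [0, 0, 0.236, 0, 0, 0, 0], [0, 0, 0.236, 0, 0, 0, 0], [0, 0, 0, 0, 0, 0, 0]]])

```text
time: 35.53
tool_pos: [0.5867, -0.1319, 0.0665]
tcp_rot: [2.332, 2.098, 0.002]
wrist_force: [-1.6, -3.1, 6.4]
width: 0.153
grip_force: 69.9
```

```bash
python3 - <<'E'
from h import *
rel([.584,-.130,.062]);print(bot.read_state()['torque']);crate('cr7')
E
```

```text
pos [ 0.5867 -0.1319  0.0665] yawY(deg) -6.0 F [-1.6 -3.1  6.4] w 13.0 grip 69.9261474609375 q [-0.26  0.25  1.9  -0.    0.98 -0.16] t 35.5
shift/0.1 in tool axes [ 0.016 -0.029  0.045]
[-0.42695935  0.34623353  0.02784849]
crate 548 c=(413,326) 241x174 ang7.7
```

>>> play_rows(moves=[[[0, 0, 0, 0, 0, -0.1, 0], [0, 0, 0, 0, 0, -0.15, 0], [0, 0, 0, 0, 0, -0.15, 0], [0, 0, 0, 0, 0, 0, 0]]])

```text
time: 35.92
tool_pos: [0.5874, -0.1309, 0.1076]
tcp_rot: [2.327, 2.104, 0.005]
wrist_force: [0.9, 0.3, -0.5]
width: 0.154
grip_force: 68.8
```

>>> play_rows(moves=[[[0, 0, 0, 0, 0, -0.25, 0], [0, 0, 0, 0, 0, -0.25, 0], [0, 0, 0, 0, 0, -0.2, 0], [0, 0, 0, 0, 0, 0, 0]]])

```text
time: 36.25
tool_pos: [0.588, -0.131, 0.1786]
tcp_rot: [2.325, 2.102, 0.007]
wrist_force: [2.2, -0.2, -1.0]
width: 0.148
grip_force: 69.0
```

>>> play_rows(moves=[[[0, 0, 0, 0.326, -0.203, 0, 0], [0, 0, 0, 0.326, -0.203, 0, 0], [0, 0, 0, 0.326, -0.203, 0, 0], [0, 0, 0, 0.326, -0.203, 0, 0], [0, 0, 0, 0.326, -0.203, 0, 0]]])

```text
time: 36.67
tool_pos: [0.4982, 0.0432, 0.1716]
tcp_rot: [-2.33, -2.105, 0.002]
wrist_force: [0.7, 0.9, -1.2]
width: 0.146
grip_force: 69.0
```

>>> play_rows(moves=[[[0, 0, 0, 0.326, -0.203, 0, 0], [0, 0, 0, 0.326, -0.203, 0, 0], [0, 0, 0, 0.326, -0.203, 0, 0], [0, 0, 0, 0.326, -0.203, 0, 0], [0, 0, 0, 0.326, -0.203, 0, 0]]])

```text
time: 37.08
tool_pos: [0.4136, 0.2154, 0.1719]
tcp_rot: [-2.33, -2.106, 0.002]
wrist_force: [0.2, 1.0, -1.3]
width: 0.151
grip_force: 69.0
```

>>> play_rows(moves=[[[0, 0, 0, 0.326, -0.203, 0, 0], [0, 0, 0, 0.326, -0.203, 0, 0], [0, 0, 0, 0.326, -0.203, 0, 0], [0, 0, 0, 0.326, -0.203, 0, 0], [0, 0, 0, 0, 0, 0, 0]]])

```text
time: 37.5
tool_pos: [0.3442, 0.3571, 0.1721]
tcp_rot: [-2.322, -2.111, 0.001]
wrist_force: [0.0, -1.9, -2.1]
width: 0.148
grip_force: 69.0
```

```bash
python3 - <<'E'
from h import *
rel([.352,.352,.052]);crate('cr8');incrate('cr8')
E
```

```text
pos [0.3442 0.3571 0.1721] yawY(deg) -5.5 F [ 0.  -1.9 -2.1] w 12.7 grip 68.99624705314636 q [ 0.75 -0.05  2.02  0.    1.17  0.84] t 37.5
shift/0.1 in tool axes [-0.046  0.086  1.201]
crate 596 c=(413,326) 241x175 ang7.9
blue 127 c=(520,375) 12x37 ang3.3 z 0.063 0.075
blue 147 c=(466,292) 38x14 ang81.6 z 0.072 0.094
orange 124 c=(476,293) 32x14 ang88.9 z 0.02 0.067
orange 79 c=(486,376) 24x30 ang0.9 z 0.046 0.064
```

>>> play_rows(moves=[[[0, 0, 0, -0.04, 0.06, 0.3, 0], [0, 0, 0, 0, 0, 0.35, 0], [0, 0, 0, 0, 0, 0.3, 0], [0, 0, 0, 0, 0, 0.2, 0], [0, 0, 0, 0, 0, 0, 0]]])

```text
time: 37.97
tool_pos: [0.3496, 0.3426, 0.0523]
tcp_rot: [2.331, 2.106, -0.019]
wrist_force: [-0.3, -0.1, -2.7]
width: 0.147
grip_force: 68.8
```

>>> play_rows(moves=[[[0, 0, 0, 0, 0, 0, 0], [0, 0, 0, 0, 0, 0, 35], [0, 0, 0, 0, 0, 0, 35], [0, 0, 0, 0, 0, 0, 35], [0, 0, 0, 0, 0, -0.1, 35]]])

```text
time: 38.38
tool_pos: [0.3534, 0.3474, 0.0689]
tcp_rot: [2.33, 2.107, -0.001]
wrist_force: [-0.0, -0.1, 0.3]
width: 0.411
grip_force: 0.0
```

>>> play_rows(moves=[[[0, 0, 0, 0, 0, -0.35, 35], [0, 0, 0, 0, 0, -0.4, 35], [0, 0, 0, 0, 0, -0.4, 60], [0, 0, 0, 0, 0, -0.1, 60], [0, 0, 0, 0, 0, 0, 60]]])

```text
time: 38.8
tool_pos: [0.3566, 0.3505, 0.2007]
tcp_rot: [2.33, 2.107, 0.02]
wrist_force: [1.3, 1.0, 0.6]
width: 0.701
grip_force: 0.0
```

```bash
python3 - <<'E'
from h import *
rel([.4995,-.122,.19]);crate('cr9');incrate('cr9')
E
```

```text
pos [0.3566 0.3505 0.2007] yawY(deg) -5.7 F [1.3 1.  0.6] w 59.9 grip 0.0 q [ 0.73 -0.07  1.99 -0.    1.21  0.83] t 38.8
shift/0.1 in tool axes [-4.559  1.894  0.081]
crate 578 c=(414,326) 240x175 ang7.8
blue 171 c=(355,351) 38x16 ang82.2 z 0.071 0.094
blue 146 c=(466,292) 38x12 ang81.5 z 0.071 0.094
blue 127 c=(518,375) 15x37 ang2.5 z 0.063 0.077
orange 173 c=(366,352) 17x31 ang10.9 z 0.007 0.068
orange 122 c=(476,293) 32x14 ang89.0 z 0.02 0.067
orange 81 c=(486,376) 23x30 ang0.2 z 0.046 0.064
```

C stands in the crate. Last one: D.

>>> play_rows(moves=[[[0, 0, 0, -0.351, 0.146, 0, 60], [0, 0, 0, -0.351, 0.146, 0, 60], [0, 0, 0, -0.351, 0.146, 0, 60], [0, 0, 0, -0.351, 0.146, 0, 60], [0, 0, 0, -0.351, 0.146, 0, 60]]])

```text
time: 39.27
tool_pos: [0.4073, 0.1638, 0.1918]
tcp_rot: [-2.328, -2.108, 0.004]
wrist_force: [1.1, 0.8, 0.4]
width: 0.702
grip_force: 0.0
```

>>> play_rows(moves=[[[0, 0, 0, -0.351, 0.146, 0, 60], [0, 0, 0, -0.351, 0.146, 0, 60], [0, 0, 0, -0.351, 0.146, 0, 60], [0, 0, 0, -0.351, 0.146, 0, 60], [0, 0, 0, -0.351, 0.146, 0, 60]]])

```text
time: 39.68
tool_pos: [0.4623, -0.018, 0.1919]
tcp_rot: [-2.329, -2.106, 0.003]
wrist_force: [-0.2, 0.5, -0.2]
width: 0.702
grip_force: 0.0
```

>>> play_rows(moves=[[[0, 0, 0, -0.351, 0.146, 0, 60], [0, 0, 0, -0.351, 0.146, 0, 60], [0, 0, 0, -0.351, 0.146, 0, 60], [0, 0, -0.248, 0, 0, 0, 60], [0, 0, -0.248, 0, 0, 0, 60]]])

```text
time: 40.1
tool_pos: [0.4956, -0.1274, 0.1915]
tcp_rot: [-2.047, -2.379, 0.003]
wrist_force: [-0.5, 0.2, 0.4]
width: 0.7
grip_force: 0.0
```

>>> play_rows(moves=[[[0, 0, -0.248, 0, 0, 0, 60], [0, 0, -0.248, 0, 0, 0, 60], [0, 0, -0.248, 0, 0, 0, 60], [0, 0, -0.248, 0, 0, 0, 60], [0, 0, -0.248, 0, 0, 0, 60]]])

```text
time: 40.52
tool_pos: [0.4951, -0.125, 0.1915]
tcp_rot: [-1.218, -2.892, 0.001]
wrist_force: [0.0, 1.0, 0.2]
width: 0.704
grip_force: 0.0
```

>>> play_rows(moves=[[[0, 0, -0.248, 0, 0, 0, 60], [0, 0, -0.248, 0, 0, 0, 60], [0, 0, -0.248, 0, 0, 0, 60], [0, 0, -0.248, 0, 0, 0, 60], [0, 0, -0.248, 0, 0, 0, 60]]])

```text
time: 40.93
tool_pos: [0.4951, -0.1249, 0.1915]
tcp_rot: [-0.277, -3.126, -0.001]
wrist_force: [0.1, 0.4, -0.8]
width: 0.706
grip_force: 0.0
```

>>> play_rows(moves=[[[0, 0, 0, 0, 0, 0, 60], [0, 0, 0, 0, 0, 0, 60]]])

```text
time: 41.1
tool_pos: [0.4955, -0.125, 0.192]
tcp_rot: [-0.292, -3.125, -0.001]
wrist_force: [0.0, 0.1, 0.0]
width: 0.706
grip_force: 0.0
```

```bash
python3 - <<'E'
from h import *
rel([.4995,-.122,.062])
E
```

```text
pos [ 0.4955 -0.125   0.192 ] yawY(deg) 79.3 F [0.  0.1 0. ] w 60.3 grip 0.0 q [-0.3  -0.03  1.97 -0.    1.21 -1.68] t 41.1
shift/0.1 in tool axes [-0.037  0.037  1.3  ]
```

>>> play_rows(moves=[[[0, 0, 0, -0.035, 0.035, 0.35, 60], [0, 0, 0, 0, 0, 0.35, 60], [0, 0, 0, 0, 0, 0.35, 60], [0, 0, 0, 0, 0, 0.25, 60], [0, 0, 0, 0, 0, 0, 60]]])

```text
time: 41.52
tool_pos: [0.4946, -0.1207, 0.0569]
tcp_rot: [-0.291, -3.115, -0.004]
wrist_force: [-1.4, -0.2, -1.0]
width: 0.704
grip_force: 0.0
```

>>> play_rows(moves=[[[0, 0, 0, 0, 0, 0, 0], [0, 0, 0, 0, 0, 0, 0], [0, 0, 0, 0, 0, 0, 0], [0, 0, 0, 0, 0, 0, 0], [0, 0, 0, 0, 0, 0, 0]]])

```text
time: 41.93
tool_pos: [0.5028, -0.1232, 0.0661]
tcp_rot: [0.288, 3.124, -0.002]
wrist_force: [-0.6, -0.9, 6.0]
width: 0.15
grip_force: 68.7
```

>>> play_rows(moves=[[[0, 0, 0.248, 0, 0, 0, 0], [0, 0, 0.248, 0, 0, 0, 0], [0, 0, 0.248, 0, 0, 0, 0], [0, 0, 0.248, 0, 0, 0, 0], [0, 0, 0.248, 0, 0, 0, 0]]])

```text
time: 42.35
tool_pos: [0.5029, -0.1238, 0.0661]
tcp_rot: [1.235, 2.883, -0.001]
wrist_force: [-0.7, -2.6, 5.2]
width: 0.148
grip_force: 69.0
```

>>> play_rows(moves=[[[0, 0, 0.248, 0, 0, 0, 0], [0, 0, 0.248, 0, 0, 0, 0], [0, 0, 0.248, 0, 0, 0, 0], [0, 0, 0.248, 0, 0, 0, 0], [0, 0, 0.248, 0, 0, 0, 0]]])

```text
time: 42.77
tool_pos: [0.5025, -0.1242, 0.0661]
tcp_rot: [2.055, 2.37, 0.0]
wrist_force: [-1.5, -2.9, 6.8]
width: 0.149
grip_force: 69.2
```

>>> play_rows(moves=[[[0, 0, 0.248, 0, 0, 0, 0], [0, 0, 0.248, 0, 0, 0, 0], [0, 0, 0, 0, 0, 0, 0], [0, 0, 0, 0, 0, 0, 0]]])

```text
time: 43.1
tool_pos: [0.502, -0.1238, 0.0661]
tcp_rot: [2.328, 2.104, 0.001]
wrist_force: [-2.6, -1.6, 7.6]
width: 0.148
grip_force: 69.3
```

```bash
python3 - <<'E'
from h import *
rel([.4995,-.122,.062]);print(bot.read_state()['torque']);crate('cra')
E
```

```text
pos [ 0.502  -0.1238  0.0661] yawY(deg) -5.8 F [-2.6 -1.6  7.6] w 12.6 grip 69.30833458900452 q [-0.29  0.1   2.08 -0.    0.96 -0.19] t 43.1
shift/0.1 in tool axes [ 0.016 -0.026  0.041]
[-0.38461526  0.62089175 -0.10291971]
crate 520 c=(414,327) 239x173 ang7.5
```

>>> play_rows(moves=[[[0, 0, 0, 0, 0, -0.1, 0], [0, 0, 0, 0, 0, -0.15, 0], [0, 0, 0, 0, 0, -0.15, 0], [0, 0, 0, 0, 0, 0, 0]]])

```text
time: 43.48
tool_pos: [0.5033, -0.1232, 0.1074]
tcp_rot: [2.326, 2.103, 0.006]
wrist_force: [0.8, -0.1, -0.8]
width: 0.153
grip_force: 68.7
```

>>> play_rows(moves=[[[0, 0, 0, 0, 0, -0.25, 0], [0, 0, 0, 0, 0, -0.25, 0], [0, 0, 0, 0, 0, -0.2, 0], [0, 0, 0, 0, 0, 0, 0]]])

```text
time: 43.82
tool_pos: [0.5039, -0.1234, 0.1783]
tcp_rot: [2.325, 2.102, 0.007]
wrist_force: [1.1, -0.2, -1.9]
width: 0.147
grip_force: 68.9
```

>>> play_rows(moves=[[[0, 0, 0, 0.352, -0.147, 0, 0], [0, 0, 0, 0.352, -0.147, 0, 0], [0, 0, 0, 0.352, -0.147, 0, 0], [0, 0, 0, 0.352, -0.147, 0, 0], [0, 0, 0, 0.352, -0.147, 0, 0]]])

```text
time: 44.23
tool_pos: [0.4435, 0.0612, 0.1719]
tcp_rot: [-2.331, -2.105, 0.002]
wrist_force: [1.1, 0.5, -1.0]
width: 0.146
grip_force: 68.9
```

>>> play_rows(moves=[[[0, 0, 0, 0.352, -0.147, 0, 0], [0, 0, 0, 0.352, -0.147, 0, 0], [0, 0, 0, 0.352, -0.147, 0, 0], [0, 0, 0, 0.352, -0.147, 0, 0], [0, 0, 0, 0.352, -0.147, 0, 0]]])

```text
time: 44.65
tool_pos: [0.388, 0.2437, 0.1721]
tcp_rot: [-2.33, -2.107, 0.002]
wrist_force: [0.3, -0.7, -1.9]
width: 0.146
grip_force: 68.9
```

>>> play_rows(moves=[[[0, 0, 0, 0.352, -0.147, 0, 0], [0, 0, 0, 0, 0, 0, 0], [0, 0, 0, 0, 0, 0, 0]]])

```text
time: 44.9
tool_pos: [0.3771, 0.2801, 0.172]
tcp_rot: [-2.325, -2.112, 0.003]
wrist_force: [0.2, -0.6, -1.9]
width: 0.149
grip_force: 68.8
```

```bash
python3 - <<'E'
from h import *
rel([.380,.278,.055]);crate('crb');incrate('crb')
E
```

```text
pos [0.3771 0.2801 0.172 ] yawY(deg) -5.5 F [ 0.2 -0.6 -1.9] w 12.7 grip 68.84838938713074 q [ 0.59 -0.1   2.07 -0.    1.18  0.68] t 44.9
shift/0.1 in tool axes [-0.017  0.033  1.17 ]
crate 527 c=(414,327) 239x173 ang7.3
blue 167 c=(356,350) 15x38 ang1.5 z 0.07 0.095
blue 144 c=(466,293) 36x13 ang83.4 z 0.071 0.094
blue 126 c=(519,375) 37x14 ang89.4 z 0.063 0.075
orange 163 c=(367,352) 16x32 ang12.9 z 0.008 0.067
orange 121 c=(476,293) 14x32 ang0.9 z 0.021 0.067
orange 82 c=(486,377) 31x23 ang89.9 z 0.045 0.065
```

>>> play_rows(moves=[[[0, 0, 0, 0, 0, 0.3, 0], [0, 0, 0, 0, 0, 0.35, 0], [0, 0, 0, 0, 0, 0.3, 0], [0, 0, 0, 0, 0, 0.2, 0], [0, 0, 0, 0, 0, 0, 0]]])

```text
time: 45.37
tool_pos: [0.3747, 0.2743, 0.053]
tcp_rot: [-2.332, -2.103, 0.017]
wrist_force: [-1.3, -1.6, -2.8]
width: 0.149
grip_force: 68.8
```

>>> play_rows(moves=[[[0, 0, 0, 0, 0, 0, 0], [0, 0, 0, 0, 0, 0, 35], [0, 0, 0, 0, 0, 0, 35], [0, 0, 0, 0, 0, 0, 35], [0, 0, 0, 0, 0, -0.1, 35]]])

```text
time: 45.78
tool_pos: [0.3785, 0.2786, 0.0689]
tcp_rot: [-2.33, -2.107, 0.001]
wrist_force: [-0.0, -0.3, -0.4]
width: 0.41
grip_force: 0.0
```

>>> play_rows(moves=[[[0, 0, 0, 0, 0, -0.35, 35], [0, 0, 0, 0, 0, -0.4, 35], [0, 0, 0, 0, 0, -0.4, 35], [0, 0, 0, 0, 0, -0.15, 35], [0, 0, 0, 0, 0, 0, 35]]])

```text
time: 46.2
tool_pos: [0.3823, 0.2815, 0.2065]
tcp_rot: [2.328, 2.106, 0.021]
wrist_force: [0.3, 0.2, 0.8]
width: 0.409
grip_force: 0.0
```

>>> play_rows(moves=[[[0, 0, 0, -0.367, 0.112, 0, 35], [0, 0, 0, -0.367, 0.112, 0, 35], [0, 0, 0, -0.367, 0.112, 0, 35], [0, 0, 0, -0.367, 0.112, 0, 35], [0, 0, 0, -0.367, 0.112, 0, 35]]])

```text
time: 46.62
tool_pos: [0.4155, 0.0893, 0.1986]
tcp_rot: [2.329, 2.108, 0.0]
wrist_force: [1.5, 0.1, -0.2]
width: 0.406
grip_force: 0.0
```

```bash
python3 - <<'E'
from h import *
rel([.507,-.359,.2]);crate('crc');incrate('crc')
cv2.imwrite('pics/c14.png',cv2.resize(load('crc')['image'][:,:,::-1],(800,600),interpolation=cv2.INTER_CUBIC))
E
```

```text
pos [0.4155 0.0893 0.1986] yawY(deg) -5.7 F [ 1.5  0.1 -0.2] w 34.7 grip 0.0 q [ 0.15 -0.22  2.12 -0.    1.24  0.25] t 46.6
shift/0.1 in tool axes [-4.37   1.355 -0.013]
crate 522 c=(414,327) 240x174 ang7.3
blue 169 c=(356,350) 39x15 ang89.0 z 0.071 0.093
blue 146 c=(381,282) 38x15 ang83.0 z 0.002 0.095
blue 152 c=(465,293) 38x15 ang83.7 z 0.073 0.093
blue 127 c=(518,375) 15x37 ang4.0 z 0.062 0.075
orange 120 c=(392,283) 15x32 ang3.8 z 0.02 0.068
orange 163 c=(366,352) 16x31 ang11.6 z 0.007 0.067
orange 124 c=(476,292) 32x15 ang85.2 z 0.021 0.068
orange 81 c=(487,376) 22x31 ang2.7 z 0.047 0.064
```

View pics/c14.png

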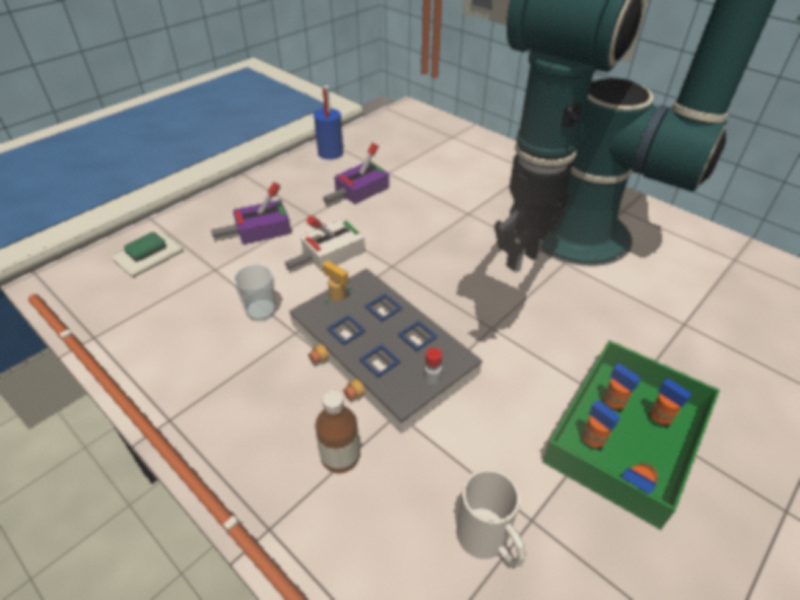

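All four cartridges are in the crate (px 600–690, 385–475), the ports are empty, and soap, tumbler and jug are undisturbed. Now the pump goes back on.

>>> play_rows(moves=[[[0, 0, 0, -0.364, 0.113, 0, 0], [0, 0, 0, -0.364, 0.113, 0, 0], [0, 0, 0, -0.364, 0.113, 0, 0], [0, 0, 0, -0.364, 0.113, 0, 0], [0, 0, 0, -0.364, 0.113, 0, 0]]])

```text
time: 47.08
tool_pos: [0.4536, -0.0975, 0.1986]
tcp_rot: [2.33, 2.107, 0.0]
wrist_force: [0.8, -0.1, 0.2]
width: -0.004
grip_force: 0.0
```

>>> play_rows(moves=[[[0, 0, 0, -0.364, 0.113, 0, 0], [0, 0, 0, -0.364, 0.113, 0, 0], [0, 0, 0, -0.364, 0.113, 0, 0], [0, 0, 0, -0.364, 0.113, 0, 0], [0, 0, 0, -0.364, 0.113, 0, 0]]])

```text
time: 47.5
tool_pos: [0.4917, -0.2843, 0.1984]
tcp_rot: [-2.33, -2.106, -0.0]
wrist_force: [0.6, 0.1, -0.5]
width: 0.0
grip_force: 0.0
```

>>> play_rows(moves=[[[0, 0, 0, -0.364, 0.113, 0, 0], [0, 0, 0, -0.364, 0.113, 0, 0], [0, 0, 0.15, 0, 0, 0, 0], [0, 0, 0, 0, 0, 0, 0], [0, 0, 0, 0, 0, 0, 0]]])

```text
time: 47.92
tool_pos: [0.5066, -0.357, 0.1979]
tcp_rot: [-2.405, -2.018, 0.0]
wrist_force: [-0.1, 0.4, -0.3]
width: 0.001
grip_force: 0.0
```

```bash
python3 - <<'E'
from h import *
rel([.507,-.359,.06])
E
```

```text
pos [ 0.5066 -0.357   0.1979] yawY(deg) -10.0 F [-0.1  0.4 -0.3] w 0.1 grip 0.0 q [-0.65  0.17  1.74  0.    1.23 -0.48] t 47.9
shift/0.1 in tool axes [-0.021  0.009  1.378]
```

>>> play_rows(moves=[[[0, 0, 0, -0.02, 0.01, 0.35, 0], [0, 0, 0, 0, 0, 0.35, 0], [0, 0, 0, 0, 0, 0.35, 0], [0, 0, 0, 0, 0, 0.32, 0], [0, 0, 0, 0, 0, 0, 0]]])

```text
time: 48.33
tool_pos: [0.5024, -0.3538, 0.054]
tcp_rot: [-2.394, -2.013, 0.004]
wrist_force: [-1.2, 1.1, -1.6]
width: 0.003
grip_force: 0.0
```

>>> play_rows(moves=[[[0, 0, 0, 0, -0.08, 0, 0], [0, 0, 0, 0, -0.08, 0, 0], [0, 0, 0, 0, -0.08, 0, 0], [0, 0, 0, 0, -0.08, 0, 0], [0, 0, 0, 0, 0, 0, 0]]])

```text
time: 48.75
tool_pos: [0.4757, -0.3547, 0.0641]
tcp_rot: [2.405, 2.016, 0.0]
wrist_force: [1.0, 0.3, 1.1]
width: -0.001
grip_force: 0.3
```

>>> play_rows(moves=[[[0, 0, 0, 0, -0.08, 0, 0], [0, 0, 0, 0, -0.08, 0, 0], [0, 0, 0, 0, 0, 0, 0]]])

```text
time: 49.0
tool_pos: [0.4585, -0.3509, 0.0616]
tcp_rot: [-2.407, -2.017, 0.001]
wrist_force: [0.4, -1.3, 1.3]
width: -0.0
grip_force: 1.2
```

```bash
python3 - <<'E'
from h import *
rel([.436,-.346,.06]);lever()
E
```

```text
pos [ 0.4585 -0.3509  0.0616] yawY(deg) -10.1 F [ 0.4 -1.3  1.3] w -0.0 grip 1.1617228388786316 q [-0.7   0.22  1.95 -0.    0.97 -0.52] t 49.0
shift/0.1 in tool axes [ 0.009 -0.23   0.016]
lever red 1499 [ 0.435 -0.338  0.113]
```

>>> play_rows(moves=[[[0, 0, 0, 0, -0.08, 0, 0], [0, 0, 0, 0, -0.08, 0, 0], [0, 0, 0, 0, -0.08, 0, 0], [0, 0, 0, 0, 0, 0, 0], [0, 0, 0, 0, 0, 0, 0]]])

```text
time: 49.47
tool_pos: [0.4358, -0.3466, 0.0609]
tcp_rot: [-2.407, -2.017, 0.001]
wrist_force: [-0.5, -0.2, -0.3]
width: 0.002
grip_force: 0.0
```

>>> play_rows(moves=[[[0, 0, 0, 0, 0.08, -0.05, 0], [0, 0, 0, 0, 0.05, -0.3, 0], [0, 0, 0, 0, 0, -0.4, 0], [0, 0, 0, 0, 0, -0.4, 0], [0, 0, 0, 0, 0, -0.2, 0]]])

```text
time: 49.88
tool_pos: [0.4524, -0.351, 0.202]
tcp_rot: [2.402, 2.014, 0.002]
wrist_force: [0.4, -1.1, 1.3]
width: -0.003
grip_force: 0.0
```

>>> play_rows(moves=[[[0, 0, 0, 0, 0, 0, 0], [0, 0, 0, 0, 0, 0, 0], [0, 0, 0, 0, 0, 0, 0]]])

```text
time: 50.13
tool_pos: [0.4495, -0.3489, 0.1954]
tcp_rot: [-2.406, -2.017, 0.0]
wrist_force: [-1.4, 0.5, -1.0]
width: -0.002
grip_force: 0.0
```

```bash
python3 - <<'E'
from h import *
rel([.436,-.346,.06]);lever();meas('wend')
c=snap('scene','end');crate('end2');incrate('end2')
P,H=cloud(c);x,y,z=P.T
m=(z>.07)&(z<.16)&(x>.6)&(x<.95)&(y<.35)&(y>-.4)
for C in clus(P[m],.02,20): print('tall',len(C),rect(C))
E
```

```text
pos [ 0.4495 -0.3489  0.1954] yawY(deg) -10.0 F [-1.4  0.5 -1. ] w -0.2 grip 0.0 q [-0.7   0.08  1.85  0.    1.22 -0.53] t 50.1
shift/0.1 in tool axes [ 0.003 -0.136  1.355]
lever red 696 [ 0.387 -0.336  0.105]
yel 584 c=(534,-225) 15x18 ang3.5 0.112
blk 1162 c=(531,-223) 34x181 ang79.9 0.043
crate 532 c=(413,327) 241x173 ang7.1
blue 170 c=(357,350) 38x16 ang85.9 z 0.071 0.093
blue 146 c=(380,283) 38x17 ang83.5 z 0.004 0.093
blue 125 c=(519,375) 13x37 ang5.6 z 0.063 0.074
blue 151 c=(465,293) 38x15 ang83.8 z 0.073 0.093
orange 119 c=(391,283) 31x14 ang89.4 z 0.02 0.067
orange 161 c=(367,352) 17x31 ang14.1 z 0.005 0.067
orange 123 c=(477,293) 15x32 ang0.9 z 0.021 0.068
orange 83 c=(487,376) 22x31 ang1.3 z 0.047 0.064
tall 290 c=(637,-314) 71x71 ang28.4
tall 948 c=(688,265) 71x98 ang12.5
tall 740 c=(748,28) 49x59 ang48.0
```

The pump is ON again, the valve is still at bypass, all cartridges are in the crate and the arm is clear.

```bash
python3 -c "
from workcell import bot
print(bot.finish_job())"
```

```text
the job is handed in; nothing more can be done
None
```

The job is handed in: pump switched off, valve at bypass, bleed knob pulled, held and sprung back, all four cartridges in the upright crate (one had toppled when the crate was knocked aside), pump back on; my first attempts at the isolator slipped past the toggle, one pressing on it with about 75 N at the wrist.

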